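Close and lock the balcony ventilator

TASK

Frost is coming, so close the sloping grey ventilator: first take the spirit level off its grille and gently lay it flat in the middle of the black rubber mat, then swing the blue flap fully shut. With the flap shut, pull the black knob out, turn it while it is out until its steel tongue points straight across onto the flap, and push the knob fully home again. Leave everything else on the bench where it is.

Things in the scene. Friction and masses are not known exactly. Their poses are not given: they have to be found in the camera images.
- vent_face: Sloping front face of the fixed grey ventilator (370 mm wide, 240 mm up the slope, 35 deg from level, facing the robot; housing 245 mm deep, 178 mm high). Origin: middle of the face's lower edge, on its surface, 40 mm above the bench. x = up the slope (away from the robot), y = left across the face, z = outward normal. The knob's axis runs along z through x 150, y -76 mm
- flap_hinge (a point): Middle of the flap's hinge line, at the upper end of the grille, fixed to the face at x 225, y 65, z 8 mm of vent_face; the hinge runs along the face's y. Its axes are those of vent_face
- flap (a joint): Opening angle of the blue flap (rad): 0 = shut, flat on the grille; grows as it swings up about its hinge; at 1.57 it stands square to the face; stop at 2.1. Stiff: it stays where it is left, closing needs about 3 to 5 N at its free edge
- flap_edge (a point): Middle of the flap's free edge. The flap is a plate 118 mm (hinge to edge) x 170 mm wide x 8 mm thick; this point lies in its mid-plane. Local -x points from hinge to edge, y along the edge, z out of the side that faces outward when shut (the back, away from the robot, when open)
- knob_pull (a joint): How far the knob is pulled out along the face normal (m): 0 = fully home, stop at 0.016. It stays where it is left (about 4 N of friction). Turning is blocked unless it is out by about 8 mm or more; it can go fully home only with the tongue locked (within about 0.1 rad of 0) or parked (beyond about 1.0 rad)
- knob_turn (a joint): Angle of the knob and its tongue (rad): 0 = locked, tongue points along +y of vent_face, across onto the flap; positive = tongue swung towards the lower edge of the face (anticlockwise seen from outside); it starts parked at 1.05 to 1.75; stops at -0.1 and 2.0. Friction about 0.08 N m, stays where it is left
- knob_grip (a point): Point on the knob's axis at a good height to grip: 44 mm above the face when home (moves out with the knob). The round black ribbed knob is 45 mm in diameter and reaches from 22 to 58 mm above the face. z = outward along the axis, y = the way the tongue points
- tongue_tip (a point): Outer end of the steel tongue, a flat bar 22 mm wide and 6 mm thick under the knob, 82 mm from the axis to this end, 11 to 17 mm above the face when home
- level: Short aluminium spirit level with black ends, 150 mm long (its y), 40 mm wide (x), 22 mm thick (z), about 0.2 kg, lying on its broad side. Origin: centre of its underside. It starts on the grille on the sloping face, below the raised flap, resting on two stop pins 10 mm in diameter and 10 mm high at x 98, y 5 and 125 mm of vent_face
- level_center (a point): Centre of the spirit level's solid (11 mm above its underside)
- mat: Black rubber mat fixed on the bench, 210 mm (x) x 120 mm (y), 5 mm thick. Origin: centre of its underside, on the bench
- bitcase: Bystander: grey plastic bit case with lid, 160 x 90 x 45 mm, origin centre of underside
- mug: Bystander: empty green ceramic mug, 80 mm in diameter, 90 mm high, origin centre of underside
- jar: Bystander: amber glass jar with steel cap, 70 mm in diameter, 90 mm high, origin centre of underside
- screwdriver: Bystander: red-handled screwdriver 190 mm long, lying on the bench in front of the ventilator
- hexkey: Bystander: stainless hex key, 120 x 45 mm L shape of 8 mm bar, lying flat on the bench at the right-hand side
Mind the look-alikes: they are no part of the job. Leave any pink look-alike of the level alone.

How it is judged (in metres and radians):
On the way, in this order (a step that is already met when the one before it is completed fails the run):
1. the level lies released, flat and at rest on the mat, the flap still open (horizontal distance between level_center and mat below 0.055 m and angle between the z axis of level and the z axis of mat, either way round below 0.1 rad and z of level in the frame of mat below 0.012 m and linear speed of level below 0.03 m/s and contact force between the fingers and level below 0.2 N and value of joint flap above 0.5 rad), for 0.2 s.
2. the flap is shut (under 0.06 rad), the knob still home (value of joint flap below 0.06 rad and value of joint knob_pull below 0.006 m), for 0.1 s.
3. the knob is pulled out by more than 9 mm, still parked, the flap shut (value of joint flap below 0.06 rad and value of joint knob_pull above 0.009 m and value of joint knob_turn above 0.7 rad), for 0.05 s.
4. the knob, still out, is turned until the tongue points across onto the flap (within 0.15 rad) (value of joint flap below 0.06 rad and value of joint knob_pull above 0.007 m and value of joint knob_turn below 0.15 rad), for 0.05 s.
5. the knob is pushed home in the locked position (value of joint flap below 0.06 rad and value of joint knob_pull below 0.003 m and value of joint knob_turn below 0.15 rad), for 0.2 s.
At the end, for the whole second after the job is handed in: The spirit level lies flat (within 0.1 rad) and at rest on the mat, its centre within 55 mm of the mat's centre; the flap is shut (under 0.06 rad); the knob is home (under 3 mm out) with the tongue pointing onto the flap (within 0.15 rad) (all of step 5 and horizontal distance between level_center and mat below 0.055 m and angle between the z axis of level and the z axis of mat, either way round below 0.1 rad and z of level in the frame of mat below 0.012 m and linear speed of level below 0.03 m/s and contact force between the fingers and level below 0.2 N and value of joint knob_turn above -0.15 rad); the robot touches nothing.
It fails at once if a bystander is moved more than 30 mm or toppled (distance of any of bitcase, mug, jar, screwdriver, hexkey from where it was at the start of the episode above 0.03 m or angle between any of mug, jar's own z axis and vertical above 0.5 rad).
It fails at once if the spirit level is dropped or thrown (faster than 1.3 m/s) (linear speed of level above 1.3 m/s).
It also fails if it takes over 64 s, if anything falls off the work surface, if the arm or the gripper's body presses on something with over 40 N, if the wrist force passes 120 N, or if a joint passes its speed limit or range.

ROBOT

A 6-joint arm with a two-finger parallel gripper is mounted at the origin on the work surface. World frame = base frame: x ahead of the robot, y to its left, z up, the work surface at z = 0. Lengths are in mm, angles in rad, forces in N, time in s.
With the tool pointing down it reaches from about 400 to 925 mm from the base axis. Payload 12.5 kg.
Tool frame: the origin (TCP) lies on the centre line of the jaws, within the pads' length; the fingertips stand 25 mm ahead of it and the grasp point (between the pads) lies 6 mm ahead of it (env.tip_extent is the distance from the TCP to the fingertips, in mm); x points along the fingers, z is the direction in which the jaws open and shut, and the axes are right-handed (so a half turn about x gives the same grasp; the last joint's range is limited). The gripper opens to 95 mm and grips with 3 to 60 N. Pads are 20 mm wide; open, the fingers measure 119 mm over their backs; the gripper's body (75 mm by 180 mm) begins 59 mm behind the grasp point.
Start: joints at [-0.106, 0.491, 1.559, -0, 1.092, -0.106], TCP at [625.015, 0.021, 239.661] pointing down, gripper open.
Joint ranges: [-3.1, 3.1], [-0.84, 2.19], [0.05, 2.79], [-1.13, 4.28], [0.06, 2.93], [-2.69, 2.69]. Speed limits (rad/s): [2.22, 2.22, 2.79, 3.14, 3.14, 3.14].

INTERFACE

Orientations are given as [roll, pitch, yaw] about the fixed x, y, z axes, in that order (R = Rz(yaw) Ry(pitch) Rx(roll)).
In Python, from cell import env gives the robot as it stands.
- The arm moves only by the tool step_arm, never from a script. Its argument "rows" is a list of rows, each a list of 6 numbers: the shift along the tool's x, y, z in mm, then the turn, a rotation vector about the tool's x, y, z in rad. In form: [[x, y, z, wx, wy, wz], ...]. A call has 1 to 8 rows; each row shifts and turns the pose as measured when the row begins, along the tool's axes as they then stand; what a row does not reach is not made up. A row lasts 1/8 s, in which the tool goes at most 62.5 mm and 10.7 degrees, less where a joint would pass 70% of its speed; a pose out of reach is approached as far as the arm can. A call is refused whole if a number of a shift passes 62.5 or a number of a turn 0.188, either way. A call with a gripper value outside its range is refused whole. "grip" is the finger opening in mm, from 0 to 95.1, set as the call begins (left out, the last holds). The fingers move at their own pace and stop on an object; the grip force is fixed at half the most. Time passes only in rows, so rows that do not move let the fingers close. It gives the time, the measured TCP pose, the force and the opening at its end, in the units of the state.
- env.state(): the state, without advancing time (a new reading comes with each control period).
- env.read_camera(name): name is "scene" or "side" or "wrist"; returns the picture (420x560x3 uint8, red, green, blue); there is no depth.
- env.get_calibration(name): a dict with "fx", "fy", "cx", "cy" (pixels), "pose" (4x4, takes a point from camera to world coordinates); the wrist camera has in their place "hand_eye" (4x4, takes a point from camera to tool coordinates, whose origin is the TCP and whose axes are the tool frame's). Camera axes: x right, y down, z forward; pixel columns grow to the right and rows downward; lengths in mm; the calibration is good to about 2 mm. A picture is of the moment at which its call begins: read the wrist's pose just before it. get_calibration takes no time and is no camera call.
- env.job_done(): hands the job in, once; it reports no verdict.
The state is a dict: "t": time; "joints": joint angles; "qvel": joint speeds; "tau": joint torques, N m; "eef_pos": TCP position; "tcp_rot": TCP orientation; "ft_force": force on the tool from outside, world axes, zero at the start; "moment": the same for the moment, N m; "opening": opening from 0.0 (shut) to 1.0 (fully open).
Only numpy, scipy, OpenCV 4.12 (cv2) and the standard library are available. Lean on these libraries where they do the work, as an engineer would, in place of code of your own. Each camera call takes 0.05 s, during which the arm holds its last target.

## Working session

There is one attempt and no reset: what is moved stays moved. The work goes in short steps, Python scripts to look and compute and a tool call to move; the robot and the scene stay as the last step left them, time stands still between calls to the robot, and variables do not carry over. Pictures are saved under pics/ and viewed, and the job is handed in when it is done.

Besides the shell and the picture viewer there is one more tool, called after ">>>" in YAML: its name, and indented under it one key for each argument. step_arm: Moves the arm, as the interface text tells. Its arguments: {"type":"object","properties":{"rows":{"type":"array","items":{"type":"array","items":{"type":"number"}}},"grip":{"type":"number"}},"required":["rows"]}

```bash
mkdir -p pics; ls; cat > h.py <<'E'
import numpy as np,cv2
from cell import env
from scipy.spatial.transform import Rotation as R
def snap(n,f):
    im=env.read_camera(n); cv2.imwrite(f'pics/{f}.png',im[:,:,::-1]); return im
def cam(n,st=None):
    c=env.get_calibration(n); K=np.array([[c['fx'],0,c['cx']],[0,c['fy'],c['cy']],[0,0,1.]])
    if 'pose' in c: T=np.array(c['pose'])
    else:
        st=st or env.state(); W=np.eye(4);W[:3,:3]=R.from_euler('xyz',st['tcp_rot']).as_matrix();W[:3,3]=st['eef_pos']
        T=W@np.array(c['hand_eye'])
    return K,T
def ray(KT,u,v):
    K,T=KT; d=T[:3,:3]@np.linalg.inv(K)@[u,v,1]; return T[:3,3],d/np.linalg.norm(d)
def onz(KT,u,v,z):
    o,d=ray(KT,u,v); return o+d*(z-o[2])/d[2]
def tri(a,b):
    (o1,d1),(o2,d2)=a,b
    s=np.linalg.lstsq(np.stack([d1,-d2],1),o2-o1,rcond=None)[0]
    p,q=o1+d1*s[0],o2+d2*s[1]; return (p+q)/2,np.linalg.norm(p-q)
def proj(KT,p):
    K,T=KT; c=np.linalg.inv(T)@np.append(p,1); q=K@c[:3]; return q[:2]/q[2]
E
python3 - <<'E'
from h import *
for n in ['scene','side','wrist']:
    snap(n,n+'0'); K,T=cam(n); print(n,K[0,0],T.round(2).tolist())
s=env.state(); print({k:np.round(v,3).tolist() for k,v in s.items()})
E
```

```text
pics
scene 410.6669169890261 [[0.86, 0.35, -0.37, 831.19], [0.51, -0.61, 0.61, -723.51], [-0.01, -0.71, -0.7, 876.91], [0.0, 0.0, 0.0, 1.0]]
side 389.65981295203636 [[1.0, -0.05, 0.06, 383.59], [-0.08, -0.76, 0.64, -691.16], [0.01, -0.64, -0.77, 891.18], [0.0, 0.0, 0.0, 1.0]]
wrist 368.5859349630822 [[1.0, -0.0, -0.0, 624.49], [-0.0, -0.96, -0.29, 82.19], [-0.0, 0.29, -0.96, 384.24], [0.0, 0.0, 0.0, 1.0]]
{'t': 0.15, 'joints': [-0.106, 0.491, 1.559, 0.0, 1.092, -0.106], 'qvel': [0.0, -0.002, 0.001, -0.001, -0.0, -0.001], 'tau': [0.0, -61.29, -25.828, 0.069, 0.047, -0.0], 'eef_pos': [624.841, 0.053, 239.203], 'tcp_rot': [3.021, 1.57, 3.021], 'ft_force': [-0.122, -0.277, 0.859], 'moment': [0.011, 0.031, 0.015], 'opening': 1.002}
```

View pics/scene0.png

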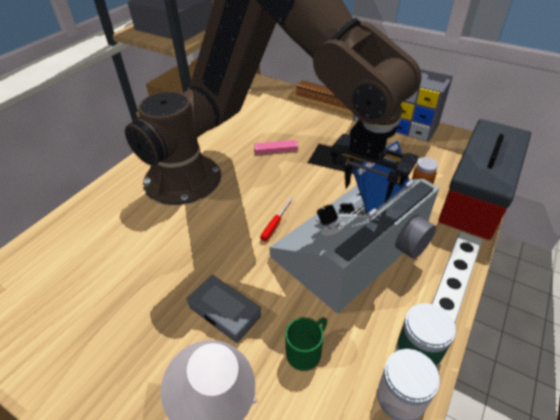

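View pics/side0.png

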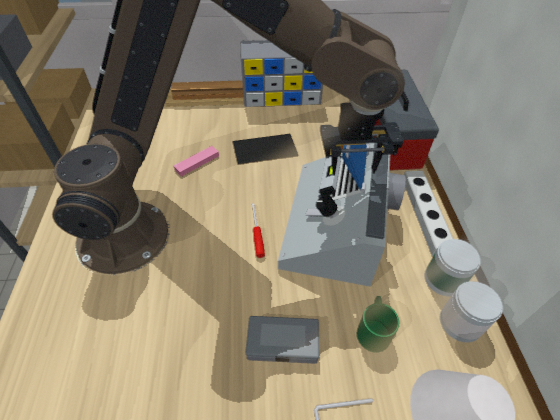

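View pics/wrist0.png

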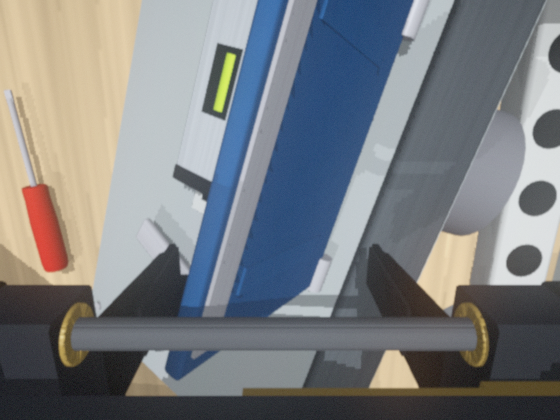

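```bash
python3 - <<'E'
import cv2
a=cv2.imread('pics/side0.png')[125:295,220:420];cv2.imwrite('pics/side0c.png',cv2.resize(a,None,fx=3.5,fy=3.5,interpolation=cv2.INTER_CUBIC))
a=cv2.imread('pics/scene0.png')[130:310,240:450];cv2.imwrite('pics/scene0c.png',cv2.resize(a,None,fx=3.3,fy=3.3,interpolation=cv2.INTER_CUBIC))
E
```

```text
(no output)
```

View pics/side0c.png

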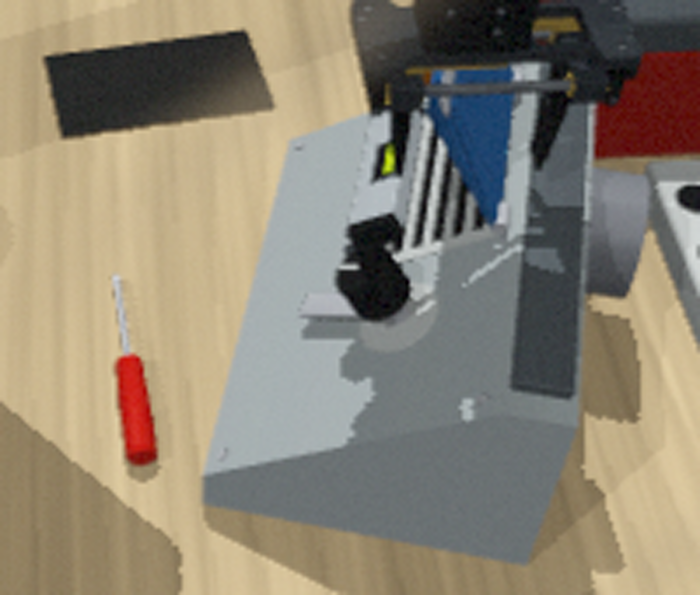

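View pics/scene0c.png

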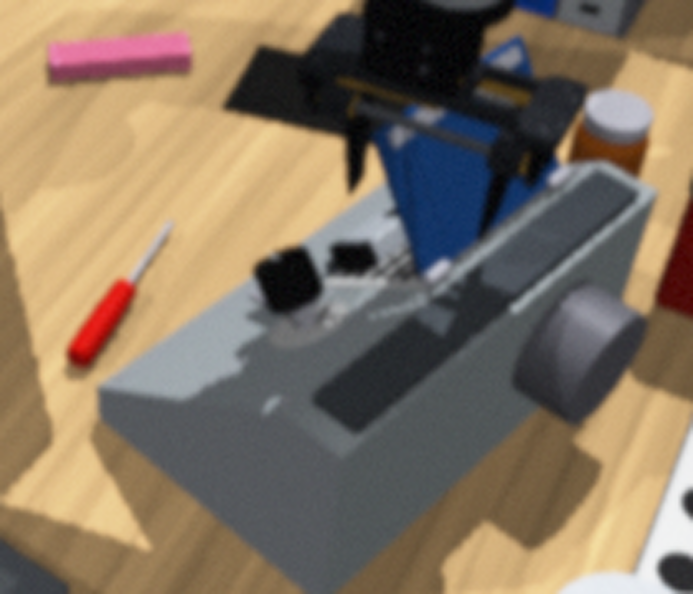

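```bash
python3 - <<'E'
from h import *
S=cam('side');C=cam('scene')
f=lambda u,v:(u/3.5+220,v/3.5+125)
g=lambda u,v:(u/3.3+240,v/3.3+130)
a=onz(S,*f(204,476),40);b=onz(S,*f(292,140),40);print(a,b,np.linalg.norm(a-b))
print(onz(C,*g(100,388),40), tri(ray(S,*f(204,476)),ray(C,*g(100,388))))
# upper edge right corner z=40+240 sin35=177.7
print('upR',onz(S,*f(578,428),177.7),onz(C,*g(345,458),177.7))
m=[onz(S,*f(*p),5) for p in [(45,58),(245,31),(273,106),(63,137)]];print(np.array(m).round(0),np.mean(m,0))
for i in range(4):print(np.linalg.norm(m[i]-m[i-1]))
W=cam('wrist')
print(onz(W,150,25,40),onz(W,98,290,40))
# knob top
print('knob',tri(ray(S,*f(362,258)),ray(C,*g(288,283))))
E
```

```text
[ 431.77486167 -141.94115306   40.        ] [538.45660238 212.60601002  40.        ] 370.24948973606746
[ 432.41362358 -137.94300962   40.        ] (array([ 432.04993083, -139.03789242,   38.61807641]), np.float64(3.3929106882706233))
upR [ 664.83619792 -211.3539206   177.7       ] [ 665.03817193 -206.27513174  177.7       ]
[[312. 384.   5.]
 [516. 414.   5.]
 [532. 299.   5.]
 [329. 268.   5.]] [422.13464196 341.18820152   5.        ]
117.64832594482793
205.78739893440124
116.65117647029876
205.3401861751547
[519.40983394 137.24723926  40.        ] [ 439.68923231 -115.86690574   40.        ]
knob (array([552.69643214, -47.63107911, 153.00588511]), np.float64(18.43998397355138))
```

```bash
cat >> h.py <<'E'
try:
    import json; F=json.load(open('face.json'))
except Exception: F=dict(O=[485.2,37,40],yaw=np.arctan2(-106.7,354.5))
xh=np.array([np.cos(F['yaw']),np.sin(F['yaw']),0]);zz=np.array([0,0,1.])
c35,s35=np.cos(np.radians(35)),np.sin(np.radians(35))
Fx=c35*xh+s35*zz;Fz=-s35*xh+c35*zz;Fy=np.cross(Fz,Fx);RF=np.stack([Fx,Fy,Fz],1);O=np.array(F['O'])
def fw(x,y,z): return O+RF@[x,y,z]
def wf(p): return RF.T@(np.array(p)-O)
def tool():
    s=env.state(); return np.array(s['eef_pos']),R.from_euler('xyz',s['tcp_rot']).as_matrix()
def go(p,Rt=None):
    """shift (in present tool frame) and rotvec (tool frame) to goal"""
    q,T=tool(); print('shift',(T.T@(np.array(p)-q)).round(1),'|',np.linalg.norm(p-q).round(1),'rot',None if Rt is None else R.from_matrix(T.T@Rt).as_rotvec().round(3))
E
python3 - <<'E'
from h import *
q,T=tool();print(T.round(2).tolist(),np.degrees(F['yaw']),wf(q),wf(q+25*T[:,0]))
for n in ['side','scene','wrist']:
    for nm,p in [('knobtop',(150,-76,58)),('knobbase',(150,-76,22)),('pin1',(98,5,10)),('pin2',(98,125,10)),('hingeR',(225,-20,8)),('hingeL',(225,150,8)),('TL',(240,185,0)),('TR',(240,-185,0))]:
        print(n,nm,fw(*p).round(0),proj(cam(n),fw(*p)).round(0))
E
```

```text
[[-0.0, -0.0, 1.0], [0.0, 1.0, 0.0], [-1.0, 0.0, -0.0]] -16.75112780064979 [232.5143012    4.86791982  80.3740244 ] [218.15833173   4.86440497  59.90682802]
side knobtop [549. -62. 174.] [324. 201.]
side knobbase [569. -68. 144.] [331. 210.]
side pin1 [558.  20. 104.] [320. 195.]
side pin2 [593. 135. 104.] [326. 166.]
side hingeR [652. -34. 176.] [362. 190.]
side hingeL [701. 129. 176.] [367. 147.]
side TL [727. 157. 178.] [374. 140.]
side TR [ 620. -197.  178.] [364. 243.]
scene knobtop [549. -62. 174.] [325. 209.]
scene knobbase [569. -68. 144.] [331. 222.]
scene pin1 [558.  20. 104.] [341. 210.]
scene pin2 [593. 135. 104.] [369. 190.]
scene hingeR [652. -34. 176.] [369. 217.]
scene hingeL [701. 129. 176.] [411. 184.]
scene TL [727. 157. 178.] [425. 180.]
scene TR [ 620. -197.  178.] [327. 257.]
wrist knobtop [549. -62. 174.] [160. 320.]
wrist knobbase [569. -68. 144.] [199. 304.]
wrist pin1 [558.  20. 104.] [188. 176.]
wrist pin2 [593. 135. 104.] [227.  12.]
wrist hingeR [652. -34. 176.] [316. 285.]
wrist hingeL [701. 129. 176.] [425.  -4.]
wrist TL [727. 157. 178.] [489. -73.]
wrist TR [ 620. -197.  178.] [268. 478.]
```

>>> step_arm:
  rows:
    - [-30,0,0,0,0,0]
    - [-40,0,0,0,0,0]
    - [-40,0,0,0,0,0]
    - [-40,0,0,0,0,0]

```text
t: 0.65
eef_pos: [624.2, 0.1, 389.0]
tcp_rot: [3.039, 1.561, 3.039]
ft_force: [0.2, 0.4, -0.5]
opening: 0.997
```

```bash
cat >> h.py <<'E'
RT=np.stack([-Fz,Fy,Fx],1)
E
python3 - <<'E'
from h import *
print(fw(60,65,190));go(fw(60,65,190),RT)
E
```

```text
[446.64244422 116.4857955  230.0534746 ]
shift [ 160.8  116.2 -176. ] | 265.3 rot [ 0.283 -0.616 -0.089]
```

>>> step_arm:
  rows:
    - [0,29,-44,0,0,0]
    - [0,29,-44,0,0,0]
    - [20,29,-44,0,0,0]
    - [20,29,-44,0,0,0]
    - [0,0,0,0.07,-0.154,-0.022]
    - [0,0,0,0.07,-0.154,-0.022]
    - [0,0,0,0.07,-0.154,-0.022]
    - [0,0,0,0.07,-0.154,-0.022]

```text
t: 1.65
eef_pos: [443.2, 117.4, 351.0]
tcp_rot: [-0.006, 0.974, -0.291]
ft_force: [0.2, -0.6, -0.2]
opening: 1.005
```

```bash
python3 - <<'E'
from h import *
q,T=tool();print(wf(q));go(fw(60,65,190),RT)
for n in ['scene','side','wrist']:snap(n,n+'1')
E
```

```text
[126.46426067  64.86030478 291.15243668]
shift [102.    0.5 -65.1] | 121.0 rot [ 0.007 -0.014 -0.001]
```

View pics/wrist1.png

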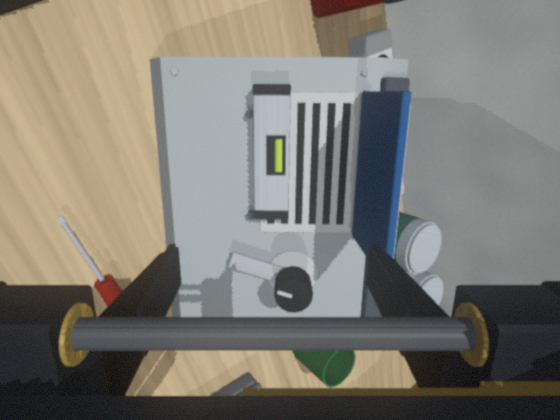

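View pics/side1.png

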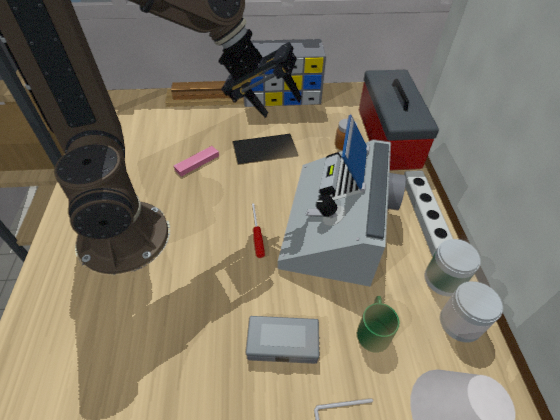

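View pics/scene1.png

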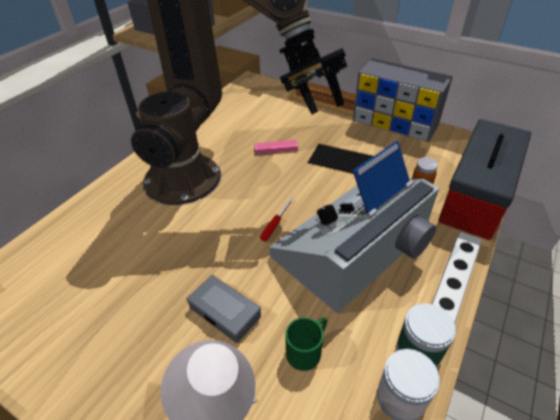

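The wrist view looks square onto the face. Possible confusions for the level are the aluminium level with a yellow vial on the grille, wrist (271,152), and the pink bar on the bench, side (197,160) / scene (276,147). By the description I choose the one on the grille. Next I check it in a crop and measure.

```bash
python3 - <<'E'
from h import *
a=cv2.imread('pics/wrist1.png')[40:330,140:440];cv2.imwrite('pics/w1c.png',cv2.resize(a,None,fx=2.05,fy=2.05,interpolation=cv2.INTER_CUBIC))
W=cam('wrist')
def onf(u,v,h):
    o,d=ray(W,u,v);o=wf(o);d=RF.T@d;return o+d*(h-o[2])/d[2]
for nm,u,v,h in [('LLcorner',153,59,0),('TLcorner',408,60,0),('levTL',253,85,22),('levTR',291,85,22),('levBR',290,219,22),('levBL',251,219,22),('knobtop',294,288,58),('disk',292,270,0),('tongueTip',231,259,17)]:
    print(nm,onf(u,v,h).round(1))
for nm,p in [('flapL90',(225,150,126)),('hingeL',(225,150,8)),('hingeR',(225,-20,8)),('flapR90',(225,-20,126)),('pin1',(98,5,10)),('knob',(150,-76,58)),('O R',(0,-185,0)),('OL',(0,185,0)),('TL',(240,185,0))]:print(nm,proj(W,fw(*p)).round(0))
E
```

```text
LLcorner [-15.2 181.1   0. ]
TLcorner [265.8 183.    0. ]
levTL [ 97.4 154.6  22. ]
levTR [137.9 155.1  22. ]
levBR [140.6   4.   22. ]
levBL [94.3  3.1 22. ]
knobtop [146.2 -67.4  58. ]
disk [145.7 -74.    0. ]
tongueTip [ 68.6 -51.9  17. ]
flapL90 [403.  90.]
hingeL [370.  91.]
hingeR [357. 235.]
flapR90 [382. 281.]
pin1 [255. 214.]
knob [297. 295.]
O R [186. 340.]
OL [166.  55.]
TL [385.  58.]
```

View pics/w1c.png

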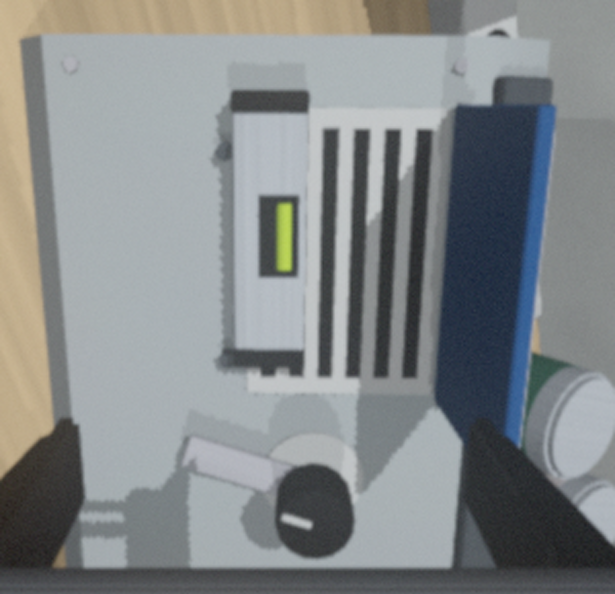

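```bash
python3 - <<'E'
from h import *
go(fw(120,77,110),RT)
E
```

```text
shift [180.9  12.   -2.1] | 181.3 rot [ 0.012 -0.021 -0.   ]
```

>>> step_arm:
  rows:
    - [45,3,-1,0.006,-0.01,0]
    - [45,3,-1,0.006,-0.01,0]
    - [45,3,0,0,0,0]
    - [45,3,0,0,0,0]
    - [0,0,0,0,0,0]
  grip: 80

```text
t: 2.42
eef_pos: [550.0, 97.0, 198.5]
tcp_rot: [-0.016, 0.965, -0.301]
ft_force: [0.2, -0.4, 0.6]
opening: 0.839
```

```bash
python3 - <<'E'
from h import *
q,T=tool();print(wf(q));go(fw(120,77,110),RT)
for n in ['scene','side','wrist']:snap(n,n+'2')
a=cv2.imread('pics/side2.png')[100:290,240:440];cv2.imwrite('pics/side2c.png',cv2.resize(a,None,fx=3,fy=3,interpolation=cv2.INTER_CUBIC))
E
```

```text
[127.56123344  76.11167706 104.12866971]
shift [-5.8  0.9 -7.6] | 9.6 rot [ 0.009 -0.005  0.005]
```

View pics/wrist2.png

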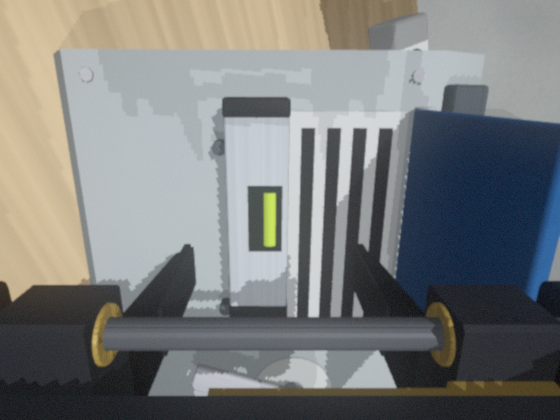

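View pics/side2c.png

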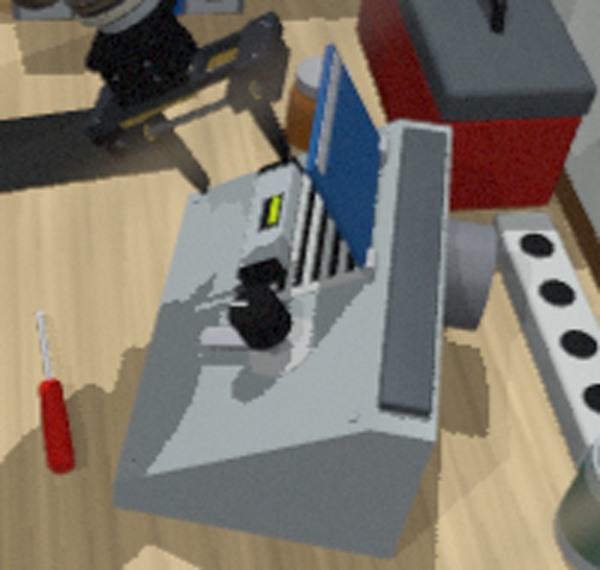

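```bash
cat >> h.py <<'E'
def onf(W,u,v,h):
    o,d=ray(W,u,v);o=wf(o);d=RF.T@d;return o+d*(h-o[2])/d[2]
E
python3 - <<'E'
from h import *
W=cam('wrist');q,T=tool()
for nm,u,v,h in [('LL',64,52,0),('TL',412,52,0),('levTL',223,99,22),('levTR',290,99,22),('BR',289,307,22),('BL',227,307,22),('vial',265,219,22),('pin',219,146,10),('pin1',226,306,10),('hinge',412,112,8),('disk',292,375,0)]:
    print(nm,onf(W,u,v,h).round(1))
print(wf(q))
E
```

```text
LL [ -5.3 182.7   0. ]
TL [215.9 184.2   0. ]
levTL [ 97.7 155.1  22. ]
levTR [138.  155.3  22. ]
BR [140.1  12.3  22. ]
BL [95.7 12.  22. ]
vial [122.9  78.8  22. ]
pin [ 92.5 125.2  10. ]
pin1 [93.3  5.2 10. ]
hinge [217.4 147.6   8. ]
disk [145.  -66.8   0. ]
[128.6351893   76.95097025 107.91208211]
```

```bash
python3 - <<'E'
from h import *
go(fw(118,79,60),RT)
E
```

```text
shift [ 47.9   2.2 -10.6] | 49.1 rot [0.007 0.    0.001]
```

>>> step_arm:
  rows:
    - [20,1,-5,0.006,0,0]
    - [20,1,-5,0,0,0]
    - [8,0,0,0,0,0]
    - [10,0,0,0,0,0]
    - [0,0,0,0,0,0]
  grip: 75

```text
t: 3.2
eef_pos: [583.0, 94.6, 167.0]
tcp_rot: [-0.002, 0.988, -0.294]
ft_force: [-0.1, -0.9, 1.1]
opening: 0.793
```

```bash
python3 - <<'E'
from h import *
for i in range(3):
    q,T=tool();print(wf(q));snap('side','side3')
go(fw(118,79,29),RT)
W=cam('wrist');snap('wrist','wrist3')
a=cv2.imread('pics/side3.png')[100:290,240:440];cv2.imwrite('pics/side3c.png',cv2.resize(a,None,fx=3,fy=3,interpolation=cv2.INTER_CUBIC))
E
```

```text
[135.90683601  83.34543642  59.82824117]
[135.81206929  83.33443188  60.15395951]
[135.79839686  83.35217341  60.41159121]
shift [ 32.1  -4.4 -16.9] | 36.5 rot [ 0.001 -0.028  0.001]
```

View pics/wrist3.png

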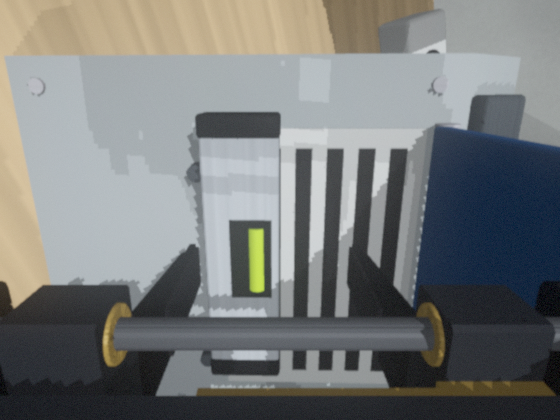

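View pics/side3c.png

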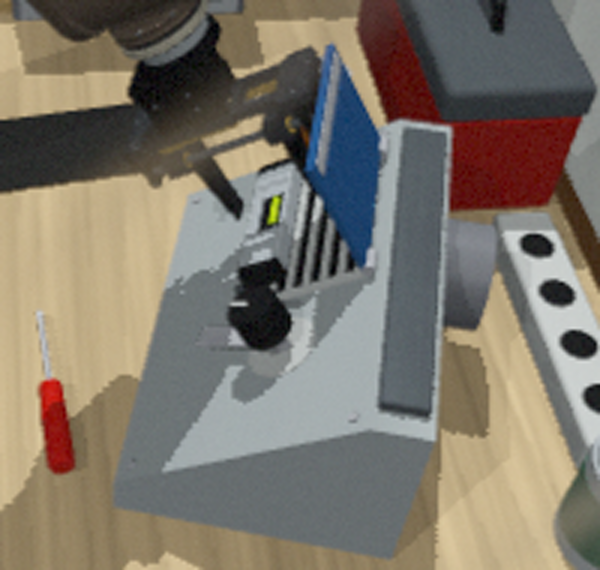

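>>> step_arm:
  rows:
    - [0,-2,-9,0,-0.014,0]
    - [0,0,0,0,0,0]
    - [0,-2,-8,0,-0.012,0]
    - [0,0,0,0,0,0]

```text
t: 3.9
eef_pos: [573.0, 96.7, 173.0]
tcp_rot: [-0.002, 0.985, -0.294]
ft_force: [0.1, -0.2, 0.6]
opening: 0.79
```

```bash
python3 - <<'E'
from h import *
q,T=tool();print(wf(q))
go(fw(118,79,29),RT)
E
```

```text
[131.10445097  82.51377394  70.58904284]
shift [ 41.9  -3.5 -12.1] | 43.7 rot [ 0.001 -0.025  0.001]
```

>>> step_arm:
  rows:
    - [0,0,0,0,0,0]

```text
t: 4.03
eef_pos: [573.1, 96.8, 173.1]
tcp_rot: [-0.002, 0.985, -0.294]
ft_force: [0.0, 0.4, 0.5]
opening: 0.786
```

>>> step_arm:
  rows:
    - [0,0,0,0,0,0]

```text
t: 4.15
eef_pos: [573.1, 96.7, 173.1]
tcp_rot: [-0.002, 0.985, -0.294]
ft_force: [-0.2, 0.2, 0.6]
opening: 0.789
```

>>> step_arm:
  rows:
    - [0,0,-8,0,0,0]

```text
t: 4.28
eef_pos: [568.0, 98.9, 171.5]
tcp_rot: [-0.003, 0.991, -0.295]
ft_force: [-0.5, -0.3, -0.0]
opening: 0.788
```

>>> step_arm:
  rows:
    - [0,0,0,0,0,0]

```text
t: 4.4
eef_pos: [567.6, 99.1, 171.3]
tcp_rot: [-0.003, 0.991, -0.295]
ft_force: [0.5, -0.2, -0.8]
opening: 0.788
```

>>> step_arm:
  rows:
    - [0,0,0,0,-0.03,0]

```text
t: 4.53
eef_pos: [571.2, 99.8, 179.5]
tcp_rot: [-0.005, 0.976, -0.297]
ft_force: [-0.6, -0.3, 0.2]
opening: 0.79
```

>>> step_arm:
  rows:
    - [0,0,0,0,0,0]

```text
t: 4.65
eef_pos: [571.6, 100.0, 180.2]
tcp_rot: [-0.004, 0.975, -0.296]
ft_force: [-0.7, -0.3, 0.1]
opening: 0.788
```

```bash
python3 - <<'E'
from h import *
q,T=tool();print(wf(q))
go(fw(118,79,29),RT);print(np.round(env.state()['joints'],4))
E
```

```text
[133.3209447   85.20843835  77.83234385]
shift [ 49.1  -6.1 -14.6] | 51.6 rot [ 0.001 -0.015  0.002]
[ 0.166   0.4134  2.0612 -1.1336  0.2798  1.5051]
```

>>> step_arm:
  rows:
    - [10,-2,-7,0,-0.01,0]

```text
t: 4.78
eef_pos: [574.5, 99.0, 176.3]
tcp_rot: [-0.004, 0.979, -0.296]
ft_force: [0.4, -1.1, -0.5]
opening: 0.788
```

```bash
python3 - <<'E'
from h import *
q,T=tool();print(wf(q))
go(fw(118,79,29),RT);print(np.round(env.state()['joints'],4))
E
```

```text
[133.6346233   85.13046258  72.85169082]
shift [ 44.2  -6.  -14.8] | 47.0 rot [ 0.001 -0.019  0.002]
[ 0.1622  0.4228  2.0567 -1.1336  0.2761  1.503 ]
```

>>> step_arm:
  rows:
    - [-30,0,0,0,0.05,0]
    - [-40,0,0,0,0.1,0]
    - [-40,0,0,0,0.1,0]

```text
t: 5.15
eef_pos: [530.8, 109.0, 252.4]
tcp_rot: [-0.045, 1.187, -0.345]
ft_force: [-0.1, -1.7, -0.7]
opening: 0.786
```

```bash
cat >> h.py <<'E'
def log():
    s=env.state(); open('log.txt','a').write(json.dumps([list(map(float,s['joints'])),list(map(float,s['eef_pos'])),list(map(float,s['tcp_rot']))])+'\n'); return s
E
python3 - <<'E'
from h import *
D=[[[-0.106,0.491,1.559,0,1.092,-0.106],[624.841,0.053,239.203],[3.021,1.57,3.021]],[[0.166,0.4134,2.0612,-1.1336,0.2798,1.5051],[571.6,100,180.2],[-.004,.975,-.296]],[[0.1622,0.4228,2.0567,-1.1336,0.2761,1.503],[574.5,99,176.3],[-.004,.979,-.296]]]
open('log.txt','w').write(''.join(json.dumps(d)+'\n' for d in D))
s=log();print(np.round(s['joints'],3))
rz=lambda a:R.from_euler('z',a).as_matrix();ry=lambda a:R.from_euler('y',a).as_matrix()
for l in open('log.txt'):
    j,p,r=json.loads(l);T=R.from_euler('xyz',r).as_matrix()
    for sg in(1,-1):
        M=rz(j[0])@ry(j[1]+j[2])@rz(sg*j[3])@ry(j[4]); print(sg,T[:,0].round(3),M[:,2].round(3))
        N=M@rz(sg*j[5]); print('  z tool in N',(N.T@T[:,2]).round(3))
E
```

```text
[ 0.164  0.272  1.941 -0.322  0.615  0.698]
1 [-0.001  0.    -1.   ] [-0.  0. -1.]
  z tool in N [-1.  0.  0.]
-1 [-0.001  0.    -1.   ] [-0.  0. -1.]
  z tool in N [-0.978  0.21   0.   ]
1 [ 0.537 -0.164 -0.828] [ 0.537 -0.164 -0.827]
  z tool in N [-1.  0.  0.]
-1 [ 0.537 -0.164 -0.828] [ 0.454  0.33  -0.827]
  z tool in N [-0.733 -0.655 -0.182]
1 [ 0.534 -0.163 -0.83 ] [ 0.534 -0.163 -0.83 ]
  z tool in N [-1. -0.  0.]
-1 [ 0.534 -0.163 -0.83 ] [ 0.454  0.325 -0.83 ]
  z tool in N [-0.736 -0.653 -0.179]
1 [ 0.352 -0.127 -0.927] [ 0.352 -0.127 -0.927]
  z tool in N [-1.  0.  0.]
-1 [ 0.352 -0.127 -0.927] [ 0.292  0.233 -0.927]
  z tool in N [-0.661 -0.736 -0.15 ]
```

>>> step_arm:
  rows:
    - [0,0,0,-0.05,0.12,0]
    - [0,0,0,-0.05,0.12,0.1]
    - [0,0,0,-0.05,0.12,0.1]

```text
t: 5.52
eef_pos: [531.0, 111.6, 256.1]
tcp_rot: [1.426, 1.407, 1.306]
ft_force: [0.0, 0.2, -0.4]
opening: 0.786
```

```bash
python3 - <<'E'
from h import *
print(np.round(log()['joints'],3))
E
```

```text
[0.013 0.335 1.784 0.189 0.985 0.031]
```

>>> step_arm:
  rows:
    - [-30,0,0,0,0,0.1]
    - [0,-30,0,0,0,0.12]
    - [0,-30,0,0,0,0.1]

```text
t: 5.9
eef_pos: [525.5, 49.4, 267.2]
tcp_rot: [1.515, 1.077, 1.403]
ft_force: [0.9, 1.1, -0.7]
opening: 0.788
```

```bash
cat >> h.py <<'E'
rz=lambda a:R.from_euler('z',a).as_matrix()
ry=lambda a:R.from_euler('y',a).as_matrix()
def fkR(j):
    N=rz(j[0])@ry(j[1]+j[2])@rz(j[3])@ry(j[4])@rz(j[5]); return np.stack([N[:,2],np.cross(-N[:,0],N[:,2]),-N[:,0]],1)
def basis(j):
    A=rz(j[0]);B=ry(j[1]);C=ry(j[1]+j[2])
    return np.stack([A@[0,1,0],[0,0,1.],A@B@[0,0,1],A@C@[0,0,1],A@C@[1,0,0],A@[1,0,0],fkR(j)[:,0]],1)
def fit():
    D=[json.loads(l) for l in open('log.txt')]
    M=np.vstack([basis(d[0]) for d in D]);y=np.hstack([d[1] for d in D])
    P,_,rk,sv=np.linalg.lstsq(M,y,rcond=1e-3); return P,rk,sv,np.abs(M@P-y).max()
E
python3 - <<'E'
from h import *
print(np.round(log()['joints'],3)); print(fit())
E
```

```text
[-0.259  0.331  1.838  0.561  1.092 -0.441]
(array([6.59485128e+01, 1.96335643e+02, 5.86986293e+02, 4.10634283e+02,
       4.32477399e+01, 2.91179647e-01, 2.46853662e+02]), np.int32(7), array([4.70556268, 3.59834363, 2.44955174, 0.86674529, 0.31505721,
       0.2096395 , 0.12182843]), np.float64(0.21980203132160897))
```

```bash
cat >> h.py <<'E'
from scipy.optimize import least_squares
P=np.array([65.95,196.3,587,410.6,43.25,0.29,246.85])
lo=np.array([-3.1,-.84,.05,-1.13,.06,-2.69]);hi=np.array([3.1,2.19,2.79,4.28,2.93,2.69])
def fk(j): return basis(j)@P,fkR(j)
def ik(p,Rt,seeds=None):
    best=None
    for s in (seeds or [[0,.4,1.9,a,b,c] for a in(-.8,0,1,2,3) for b in(.3,1) for c in(-2,-1,0,1,2)]):
        f=lambda j:np.hstack([(fk(j)[0]-p)/100,R.from_matrix(fkR(j).T@Rt).as_rotvec()])
        r=least_squares(f,np.clip(s,lo+.01,hi-.01),bounds=(lo,hi))
        m=np.min(np.minimum(r.x-lo,hi-r.x)[3:])
        if r.cost<1e-6 and (best is None or m>best[1]): best=(r.x,m)
    return best
E
python3 - <<'E'
from h import *
for flip in (0,1):
  for phi in (-.4,0,.2,.3,.4,.5,.6):
    Rt=RT@rz(phi)
    if flip: Rt=Rt@R.from_euler('x',np.pi).as_matrix()
    for z in(29,110):
        b=ik(fw(118,79,z),Rt); print(flip,phi,z,None if b is None else (b[0].round(2),round(b[1],2)))
E
```

```text
0 -0.4 29 None
0 -0.4 110 (array([ 0.35,  0.46,  1.97, -1.06,  0.8 ,  1.58]), np.float64(0.07))
0 0 29 None
0 0 110 None
0 0.2 29 None
0 0.2 110 None
0 0.3 29 (array([-0.02,  0.51,  2.16,  2.51,  0.23, -2.3 ]), np.float64(0.17))
0 0.3 110 (array([ 0.02,  0.33,  2.2 ,  1.98,  0.13, -1.73]), np.float64(0.07))
0 0.4 29 (array([-0.07,  0.52,  2.18,  2.26,  0.35, -2.1 ]), np.float64(0.29))
0 0.4 110 (array([-0.05,  0.34,  2.22,  1.92,  0.27, -1.72]), np.float64(0.21))
0 0.5 29 (array([-0.13,  0.53,  2.19,  2.11,  0.47, -2.02]), np.float64(0.41))
0 0.5 110 (array([-0.11,  0.35,  2.24,  1.87,  0.41, -1.73]), np.float64(0.35))
0 0.6 29 (array([-0.18,  0.56,  2.19,  2.01,  0.59, -1.97]), np.float64(0.53))
0 0.6 110 (array([-0.16,  0.38,  2.25,  1.83,  0.54, -1.75]), np.float64(0.48))
1 -0.4 29 None
1 -0.4 110 (array([ 0.35,  0.46,  1.97, -1.06,  0.8 , -1.56]), np.float64(0.07))
1 0 29 None
1 0 110 None
1 0.2 29 (array([0.04, 0.5 , 2.14, 3.1 , 0.14, 0.31]), np.float64(0.08))
1 0.2 110 None
1 0.3 29 (array([-0.02,  0.51,  2.16,  2.51,  0.23,  0.85]), np.float64(0.17))
1 0.3 110 (array([0.02, 0.33, 2.2 , 1.98, 0.13, 1.41]), np.float64(0.07))
1 0.4 29 (array([-0.07,  0.52,  2.18,  2.26,  0.35,  1.04]), np.float64(0.29))
1 0.4 110 (array([-0.05,  0.34,  2.22,  1.92,  0.27,  1.42]), np.float64(0.21))
1 0.5 29 (array([-0.13,  0.53,  2.19,  2.11,  0.47,  1.13]), np.float64(0.41))
1 0.5 110 (array([-0.11,  0.35,  2.24,  1.87,  0.41,  1.41]), np.float64(0.35))
1 0.6 29 (array([-0.18,  0.56,  2.19,  2.01,  0.59,  1.17]), np.float64(0.53))
1 0.6 110 (array([-0.16,  0.38,  2.25,  1.83,  0.54,  1.39]), np.float64(0.48))
```

```bash
cat >> h.py <<'E'
from scipy.spatial.transform import Slerp
def plan(p,Rt,n,j0=None):
    q,T=tool();sl=Slerp([0,1],R.from_matrix([T,Rt]));A=T;a=q;j=np.array(env.state()['joints'])
    for i in range(1,n+1):
        B=sl(i/n).as_matrix();b=q+(np.array(p)-q)*i/n
        r=np.hstack([A.T@(b-a),R.from_matrix(A.T@B).as_rotvec()])
        k=ik(b,B,[j]); 
        print(r[:3].round(0),r[3:].round(3),'J',None if k is None else k[0].round(2)); 
        if k is not None: j=k[0]
        A,a=B,b
PHI=.45
RG=RT@rz(PHI)
E
python3 - <<'E'
from h import *
pre=fw(118,71,31)-100*RG[:,0]; print(pre,wf(pre)); go(pre,RG); plan(pre,RG,6)
E
```

```text
[519.20290476  55.48781305 206.83604133] [118.          27.50344659 121.04471024]
shift [ 55.5 -23.8  -8.6] | 61.0 rot [-0.116 -0.595 -0.097]
[ 9. -4. -1.] [-0.019 -0.099 -0.016] J [-0.26  0.31  1.91  0.61  0.96 -0.51]
[ 9. -4. -2.] [-0.019 -0.099 -0.016] J [-0.25  0.29  1.98  0.69  0.82 -0.6 ]
[ 9. -4. -3.] [-0.019 -0.099 -0.016] J [-0.25  0.28  2.05  0.8   0.68 -0.72]
[ 9. -3. -4.] [-0.019 -0.099 -0.016] J [-0.24  0.27  2.12  0.99  0.56 -0.91]
[ 8. -3. -5.] [-0.019 -0.099 -0.016] J [-0.23  0.28  2.2   1.28  0.45 -1.22]
[ 8. -3. -6.] [-0.019 -0.099 -0.016] J [-0.21  0.3   2.27  1.73  0.41 -1.67]
```

>>> step_arm:
  rows:
    - [0,-4,-1,-0.02,-0.1,-0.016]
    - [0,-4,-2,-0.02,-0.1,-0.016]
    - [0,-4,-3,-0.02,-0.1,-0.016]
    - [9,-3,-4,-0.02,-0.1,-0.016]
    - [9,-3,-5,-0.02,-0.1,-0.016]
    - [8,-3,-6,-0.02,-0.1,-0.016]
    - [0,0,0,0,0,0]

```text
t: 6.78
eef_pos: [519.0, 38.8, 230.1]
tcp_rot: [0.577, 0.838, 0.426]
ft_force: [0.6, 0.7, -1.3]
opening: 0.787
```

```bash
python3 - <<'E'
from h import *
print(np.round(log()['joints'],3),fit()[3])
pre=fw(118,71,31)-100*RG[:,0]; go(pre,RG); plan(pre,RG,3)
E
```

```text
[-0.259  0.252  2.231  1.465  0.44  -1.422] 0.22385986630168825
shift [ 22.    7.  -16.9] | 28.6 rot [-0.008 -0.014 -0.006]
[ 7.  2. -6.] [-0.003 -0.005 -0.002] J [-0.24  0.27  2.24  1.55  0.43 -1.5 ]
[ 7.  2. -6.] [-0.003 -0.005 -0.002] J [-0.23  0.28  2.26  1.63  0.41 -1.58]
[ 7.  2. -6.] [-0.003 -0.005 -0.002] J [-0.21  0.3   2.27  1.73  0.41 -1.67]
```

Good. I'll correct the position, then check with the wrist camera.

>>> step_arm:
  rows:
    - [11,3.5,-9,-0.004,-0.007,-0.003]
    - [11,3.5,-8,-0.004,-0.007,-0.003]
    - [0,0,0,0,0,0]

```text
t: 7.15
eef_pos: [520.8, 55.5, 207.3]
tcp_rot: [0.56, 0.83, 0.412]
ft_force: [0.6, -0.0, -0.4]
opening: 0.789
```

```bash
python3 - <<'E'
from h import *
pre=fw(118,71,31)-100*RG[:,0]; go(pre,RG);print(wf(tool()[0]))
snap('wrist','wrist4')
E
```

```text
shift [-0.7 -0.2 -1.5] | 1.7 rot [-0.001 -0.002 -0.002]
[119.52796097  28.02271111 120.50114102]
```

View pics/wrist4.png

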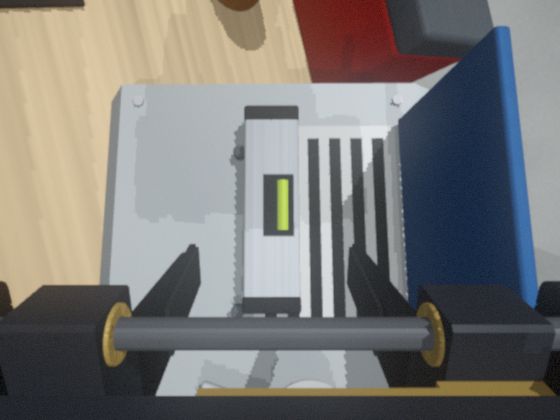

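```bash
python3 - <<'E'
from h import *
W=cam('wrist')
for nm,u,v,h in [('levTL',245,107,22),('levTR',298,107,22),('BR',301,312,22),('BL',243,310,22),('pin',237,153,10),('LL',121,84,0),('hinge',402,127,8),('flapL',500,30,120)]:
    print(nm,onf(W,u,v,h).round(1))
print(ik(fw(118,70,31),RG))
E
```

```text
levTL [ 98.3 155.6  22. ]
levTR [138.6 155.5  22. ]
BR [139.1   4.4  22. ]
BL [98.5  5.8 22. ]
pin [ 91.5 123.   10. ]
LL [ -7.1 185.7   0. ]
hinge [221.9 144.8   8. ]
flapL [232.6 152.5 120. ]
(array([-0.11908184,  0.51793792,  2.19294383,  2.15098956,  0.41786736,
       -2.04222411]), np.float64(0.3578673629464174))
```

>>> step_arm:
  rows:
    - [25,0,-1,0,0,0]
    - [25,0,0,0,0,0]
    - [20,0,0,0,0,0]
    - [0,0,0,0,0,0]

```text
t: 7.7
eef_pos: [567.5, 73.9, 157.8]
tcp_rot: [0.562, 0.824, 0.414]
ft_force: [-0.4, -0.0, 0.2]
opening: 0.791
```

```bash
python3 - <<'E'
from h import *
go(fw(118,71,31),RG);print(wf(tool()[0]));print(np.round(env.state()['joints'],2))
E
```

```text
shift [28.9 -0.9 -5.5] | 29.5 rot [-0.001  0.002 -0.006]
[123.43656773  59.08943087  57.38820034]
[-0.14  0.46  2.21  2.02  0.41 -1.92]
```

>>> step_arm:
  rows:
    - [9,0,-5,0,0,-0.006]
    - [11,0,-2,0,0,0]
    - [8,0,-1,0,0,0]
    - [0,0,0,0,0,0]

```text
t: 8.2
eef_pos: [579.4, 82.7, 135.9]
tcp_rot: [0.558, 0.823, 0.408]
ft_force: [-0.1, 0.3, 0.3]
opening: 0.79
```

```bash
python3 - <<'E'
from h import *
go(fw(118,71,31),RG);print(wf(tool()[0]));print(np.round(env.state()['ft_force'],2))
snap('wrist','wrist5')
a=snap('side','side5')[100:290,240:440,::-1];cv2.imwrite('pics/side5c.png',cv2.resize(a,None,fx=3,fy=3,interpolation=cv2.INTER_CUBIC))
E
```

```text
shift [ 3.1 -1.4 -0.1] | 3.4 rot [-0.001  0.005 -0.004]
[118.0965309   70.89375242  34.43087763]
[-0.1   0.27  0.34]
```

View pics/wrist5.png

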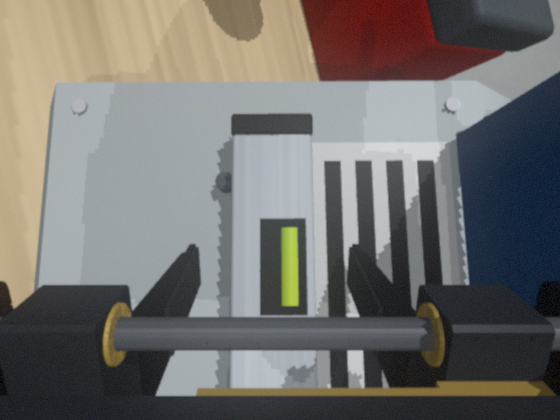

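View pics/side5c.png

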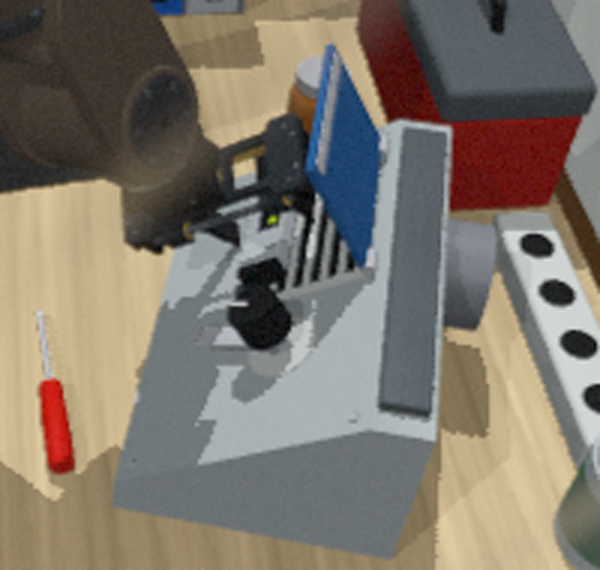

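The jaws straddle the level, with its edges at u 232–313 between fingertips at 195 and 355. I'll go down 3 mm and close.

>>> step_arm:
  rows:
    - [3,-1,0,0,0,0]
    - [0,0,0,0,0,0]

```text
t: 8.55
eef_pos: [581.1, 82.3, 134.1]
tcp_rot: [0.557, 0.822, 0.408]
ft_force: [0.4, 0.0, 0.1]
opening: 0.787
```

>>> step_arm:
  rows:
    - [0,0,0,0,0,0]
    - [0,0,0,0,0,0]
    - [0,0,0,0,0,0]
    - [0,0,0,0,0,0]
  grip: 20

```text
t: 9.05
eef_pos: [581.0, 82.3, 134.2]
tcp_rot: [0.557, 0.823, 0.408]
ft_force: [-2.4, 0.3, -0.9]
opening: 0.429
```

```bash
python3 - <<'E'
from h import *
go(fw(118,71,31),RG);s=env.state();print(wf(tool()[0]));print(np.round(s['ft_force'],2),s['opening']*95)
E
```

```text
shift [ 0.9 -0.5 -0.4] | 1.1 rot [-0.001  0.006 -0.004]
[118.42455609  71.02767846  32.02700282]
[-2.41  0.31 -0.94] 40.75761042255562
```

>>> step_arm:
  rows:
    - [-9,4.5,0,0,0,0]
    - [-18,9,0,0,0,0]
    - [-27,13,0,0,0,0]
    - [-36,17,0,0,0,0]
    - [-36,17,0,0,0,0]
    - [0,0,0,0,0,0]

```text
t: 9.8
eef_pos: [499.6, 105.3, 250.3]
tcp_rot: [0.557, 0.826, 0.406]
ft_force: [0.6, -0.2, -2.4]
opening: 0.417
```

```bash
cat >> h.py <<'E'
MAT=np.array([422.1,341.2,5.])
REL=RF.T@RG
def place(psi,h): 
    L=rz(psi); return MAT+L@[0,-9,32+h],L@REL
E
python3 - <<'E'
from h import *
s=env.state();print(wf(tool()[0]),np.round(s['joints'],2),s['opening']*95)
snap('wrist','wrist6')
for d in range(-180,180,15):
    a=[ik(*place(np.radians(d),h)) for h in (0,150)]
    print(d,[None if b is None else (b[0].round(2).tolist(),round(b[1],2)) for b in a])
E
```

```text
[115.83102528  69.56396517 175.67872432] [-0.08  0.19  2.25  1.52  0.32 -1.32] 39.62704352928091
-180 [([0.72, 0.77, 1.73, -0.4, 0.98, -2.14], np.float64(0.55)), ([0.72, 0.57, 1.65, -0.35, 1.25, -2.26], np.float64(0.43))]
-165 [([0.75, 0.75, 1.79, -0.52, 0.88, -2.26], np.float64(0.43)), ([0.75, 0.54, 1.71, -0.43, 1.15, -2.43], np.float64(0.26))]
-150 [([0.77, 0.73, 1.86, -0.65, 0.77, -2.38], np.float64(0.31)), ([0.77, 0.51, 1.77, -0.51, 1.04, -2.6], np.float64(0.09))]
-135 [([0.77, 0.71, 1.94, -0.8, 0.65, -2.47], np.float64(0.22)), None]
-120 [([0.76, 0.69, 2.01, -0.99, 0.52, -2.53], np.float64(0.14)), None]
-105 [None, None]
-90 [None, None]
-75 [([0.64, 0.65, 2.2, 4.06, 0.2, -2.14], np.float64(0.14)), ([0.64, 0.35, 2.09, -0.52, 0.33, 2.4], np.float64(0.27))]
-60 [([0.57, 0.64, 2.22, 3.25, 0.17, -1.64], np.float64(0.11)), ([0.57, 0.33, 2.11, -0.08, 0.25, 1.68], np.float64(0.19))]
-45 [([0.5, 0.64, 2.22, 2.47, 0.2, -1.17], np.float64(0.14)), ([0.5, 0.33, 2.11, 0.45, 0.29, 0.88], np.float64(0.23))]
-30 [([0.43, 0.65, 2.2, 1.88, 0.27, -0.89], np.float64(0.21)), ([0.43, 0.34, 2.09, 0.67
[... 908 characters left out ...]
1.08, -1.26], np.float64(1.02)), ([0.46, 0.59, 1.61, 0.2, 1.36, -1.19], np.float64(1.3))]
105 [([0.51, 0.8, 1.66, 0.12, 1.12, -1.4], np.float64(1.06)), ([0.51, 0.61, 1.57, 0.11, 1.4, -1.37], np.float64(1.24))]
120 [([0.55, 0.81, 1.64, 0.01, 1.15, -1.55], np.float64(1.09)), ([0.55, 0.62, 1.55, 0.01, 1.42, -1.55], np.float64(1.14))]
135 [([0.6, 0.81, 1.64, -0.09, 1.14, -1.7], np.float64(0.99)), ([0.6, 0.62, 1.55, -0.08, 1.42, -1.73], np.float64(0.96))]
150 [([0.64, 0.8, 1.65, -0.19, 1.11, -1.85], np.float64(0.84)), ([0.64, 0.61, 1.57, -0.17, 1.39, -1.91], np.float64(0.78))]
165 [([0.68, 0.79, 1.69, -0.3, 1.06, -2.0], np.float64(0.69)), ([0.68, 0.59, 1.6, -0.27, 1.33, -2.08], np.float64(0.61))]
```

View pics/wrist6.png

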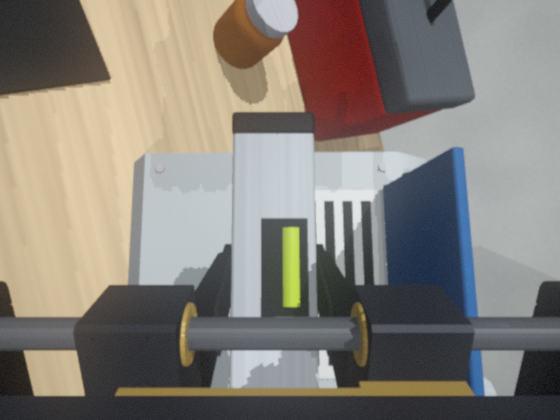

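```bash
python3 - <<'E'
from h import *
p,Rt=place(np.radians(98.4),150);go(p,Rt);plan(p,Rt,16)
E
```

```text
shift [  66.4  197.8 -146.6] | 255.0 rot [-1.576  1.196  0.611]
[ 4. 12. -9.] [-0.099  0.075  0.038] J [-0.07  0.2   2.22  1.3   0.38 -1.21]
[ 5. 13. -8.] [-0.099  0.075  0.038] J [-0.05  0.21  2.19  1.13  0.44 -1.13]
[ 6. 13. -6.] [-0.099  0.075  0.038] J [-0.03  0.23  2.16  0.99  0.5  -1.08]
[ 7. 14. -4.] [-0.099  0.075  0.038] J [-0.01  0.24  2.12  0.87  0.57 -1.05]
[ 8. 14. -2.] [-0.099  0.075  0.038] J [ 0.02  0.26  2.09  0.77  0.64 -1.03]
[ 9. 13. -0.] [-0.099  0.075  0.038] J [ 0.05  0.29  2.05  0.69  0.71 -1.03]
[ 9. 13.  2.] [-0.099  0.075  0.038] J [ 0.09  0.31  2.    0.61  0.78 -1.03]
[ 9. 12.  4.] [-0.099  0.075  0.038] J [ 0.13  0.34  1.96  0.54  0.85 -1.04]
[ 9. 12.  6.] [-0.099  0.075  0.038] J [ 0.17  0.37  1.91  0.48  0.91 -1.06]
[ 9. 11.  7.] [-0.099  0.075  0.038] J [ 0.21  0.4   1.87  0.43  0.98 -1.08]
[9. 9. 9.] [-0.099  0.075  0.038] J [ 0.26  0.43  1.82  0.37  1.05 -1.1 ]
[ 9.  8. 11.] [-0.099  0.075  0.038] J [ 0.3   0.46  1.77  0.33  1.12 -1.13]
[ 8.  7. 12.] [-0.099  0.075  0.038] J [ 0.35  0.49  1.73  0.28  1.19 -1.17]
[ 7.  5. 13.] [-0.099  0.075  0.038] J [ 0.39  0.53  1.68  0.23  1.26 -1.2 ]
[ 6.  4. 14.] [-0.099  0.075  0.038] J [ 0.44  0.56  1.63  0.19  1.32 -1.25]
[ 6.  2. 15.] [-0.099  0.075  0.038] J [ 0.49  0.6   1.58  0.15  1.39 -1.29]
```

>>> step_arm:
  rows:
    - [4,12,-9,-0.1,0.075,0.038]
    - [5,13,-8,-0.1,0.075,0.038]
    - [6,13,-6,-0.1,0.075,0.038]
    - [7,14,-4,-0.1,0.075,0.038]
    - [8,14,-2,-0.1,0.075,0.038]
    - [9,13,0,-0.1,0.075,0.038]
    - [9,13,2,-0.1,0.075,0.038]
    - [9,12,4,-0.1,0.075,0.038]

```text
t: 10.85
eef_pos: [464.8, 226.7, 207.4]
tcp_rot: [0.751, 1.166, 1.601]
ft_force: [-0.7, 1.0, -1.8]
opening: 0.419
```

```bash
python3 - <<'E'
from h import *
p,Rt=place(np.radians(98.4),150);go(p,Rt);plan(p,Rt,8)
E
```

```text
shift [64.8 89.9 51.9] | 122.4 rot [-0.748  0.58   0.286]
[ 8. 11.  6.] [-0.093  0.072  0.036] J [ 0.17  0.39  1.91  0.48  0.92 -1.09]
[ 8. 10.  8.] [-0.093  0.072  0.036] J [ 0.22  0.42  1.86  0.43  0.99 -1.11]
[ 8.  9. 10.] [-0.093  0.072  0.036] J [ 0.26  0.44  1.82  0.37  1.06 -1.13]
[ 7.  8. 11.] [-0.093  0.072  0.036] J [ 0.31  0.47  1.77  0.32  1.13 -1.15]
[ 7.  7. 12.] [-0.093  0.072  0.036] J [ 0.35  0.5   1.72  0.28  1.19 -1.18]
[ 6.  5. 13.] [-0.093  0.072  0.036] J [ 0.4   0.54  1.68  0.23  1.26 -1.21]
[ 5.  4. 14.] [-0.093  0.072  0.036] J [ 0.44  0.57  1.63  0.19  1.32 -1.25]
[ 4.  2. 15.] [-0.093  0.072  0.036] J [ 0.49  0.6   1.58  0.15  1.39 -1.29]
```

>>> step_arm:
  rows:
    - [8,11,6,-0.093,0.072,0.036]
    - [8,10,8,-0.093,0.072,0.036]
    - [8,9,10,-0.093,0.072,0.036]
    - [7,8,11,-0.093,0.072,0.036]
    - [7,7,12,-0.093,0.072,0.036]
    - [6,5,13,-0.093,0.072,0.036]
    - [5,4,14,-0.093,0.072,0.036]
    - [4,2,15,-0.093,0.072,0.036]

```text
t: 11.85
eef_pos: [428.1, 352.9, 175.0]
tcp_rot: [1.489, 1.086, -3.029]
ft_force: [0.1, -0.0, -1.3]
opening: 0.413
```

```bash
python3 - <<'E'
from h import *
p,Rt=place(np.radians(98.4),150);go(p,Rt);p,Rt=place(np.radians(98.4),40);go(p,Rt)
for n in ('side','wrist'):snap(n,n+'7')
E
```

```text
shift [-11.4   5.  -10.2] | 16.1 rot [ 0.051  0.017 -0.035]
shift [ 85.9 -46.2 -14.4] | 98.6 rot [ 0.051  0.017 -0.035]
```

View pics/wrist7.png

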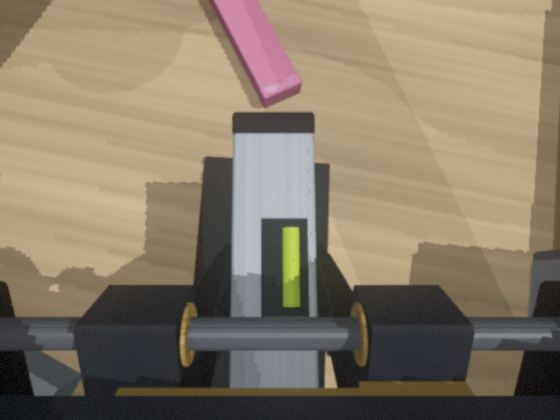

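View pics/side7.png

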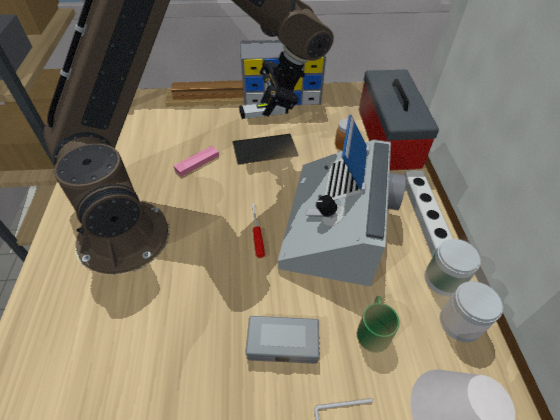

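>>> step_arm:
  rows:
    - [22,-12,-4,0.013,0.004,-0.009]
    - [22,-12,-4,0.013,0.004,-0.009]
    - [22,-12,-3,0.013,0.004,-0.009]
    - [20,-10,-3,0.012,0.005,-0.008]
    - [0,0,0,0,0,0]

```text
t: 12.58
eef_pos: [430.2, 344.2, 68.2]
tcp_rot: [1.532, 1.111, -3.036]
ft_force: [0.2, 0.1, -2.1]
opening: 0.418
```

```bash
python3 - <<'E'
from h import *
for h in (40,4,0):
    p,Rt=place(np.radians(98.4),h);go(p,Rt)
print((tool()[0]-p).round(1))
E
```

```text
shift [-8.2  3.4 -1.6] | 9.0 rot [ 0.002  0.018 -0.01 ]
shift [ 24.1 -12.5  -2.2] | 27.2 rot [ 0.002  0.018 -0.01 ]
shift [ 27.7 -14.3  -2.3] | 31.2 rot [ 0.002  0.018 -0.01 ]
[-0.8  1.7 31.2]
```

>>> step_arm:
  rows:
    - [9,-5,-1,0,0.01,-0.005]
    - [7,-3,-1,0,0.008,-0.005]
    - [0,0,0,0,0,0]

```text
t: 12.95
eef_pos: [431.2, 342.7, 49.9]
tcp_rot: [1.562, 1.122, -3.002]
ft_force: [0.6, 0.4, -2.2]
opening: 0.42
```

```bash
python3 - <<'E'
from h import *
for h in (4,0):
    p,Rt=place(np.radians(98.4),h);go(p,Rt)
print((tool()[0]-p).round(1))
a=snap('side','side8')[100:200,200:340,::-1];cv2.imwrite('pics/side8c.png',cv2.resize(a,None,fx=4,fy=4,interpolation=cv2.INTER_CUBIC))
E
```

```text
shift [ 8.1 -3.7 -0.2] | 9.0 rot [0.003 0.003 0.001]
shift [11.7 -5.4 -0.2] | 12.9 rot [0.003 0.003 0.001]
[ 0.2  0.2 12.9]
```

View pics/side8c.png

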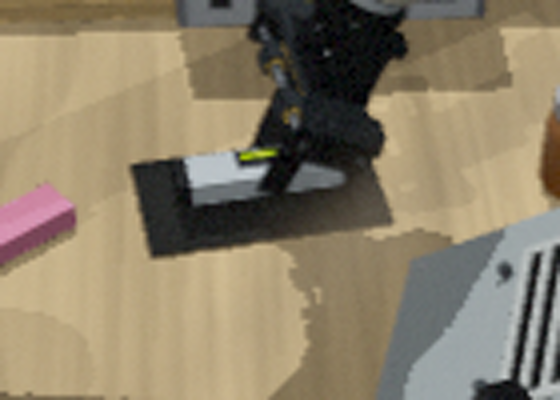

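>>> step_arm:
  rows:
    - [5,-2.5,0,0,0,0]
    - [3,-1.5,0,0,0,0]
    - [0,0,0,0,0,0]

```text
t: 13.38
eef_pos: [431.6, 343.2, 41.4]
tcp_rot: [1.56, 1.123, -3.004]
ft_force: [-0.4, -1.2, -2.5]
opening: 0.415
```

>>> step_arm:
  rows:
    - [1.5,-0.7,0,0,0,0]
    - [0,0,0,0,0,0]

```text
t: 13.62
eef_pos: [431.7, 343.3, 39.7]
tcp_rot: [1.56, 1.124, -3.004]
ft_force: [-0.6, -0.4, -2.6]
opening: 0.42
```

```bash
python3 - <<'E'
from h import *
p,Rt=place(np.radians(98.4),0);go(p,Rt);print((tool()[0]-p).round(1), np.round(env.state()['ft_force'],2))
E
```

```text
shift [ 2.8 -0.5 -0.7] | 2.9 rot [0.003 0.004 0.003]
[0.7 0.8 2.7] [-0.56 -0.44 -2.63]
```

Still hanging (about −2.5 N of weight). I'll go down until I feel contact.

>>> step_arm:
  rows:
    - [1.5,-0.7,0,0,0,0]
    - [0,0,0,0,0,0]

```text
t: 13.88
eef_pos: [431.7, 343.3, 38.0]
tcp_rot: [1.56, 1.124, -3.004]
ft_force: [0.1, -0.1, -2.7]
opening: 0.42
```

>>> step_arm:
  rows:
    - [1.5,-0.7,0,0,0,0]
    - [0,0,0,0,0,0]

```text
t: 14.12
eef_pos: [431.7, 343.3, 36.3]
tcp_rot: [1.559, 1.124, -3.004]
ft_force: [0.5, 0.5, -2.4]
opening: 0.415
```

>>> step_arm:
  rows:
    - [1,-0.5,0,0,0,0]
    - [0,0,0,0,0,0]

```text
t: 14.38
eef_pos: [431.7, 343.3, 35.1]
tcp_rot: [1.559, 1.124, -3.004]
ft_force: [0.5, -0.0, -2.4]
opening: 0.418
```

>>> step_arm:
  rows:
    - [1,-0.5,0,0,0,0]
    - [0,0,0,0,0,0]

```text
t: 14.62
eef_pos: [431.7, 343.3, 33.9]
tcp_rot: [1.559, 1.124, -3.004]
ft_force: [-0.7, -0.1, -2.4]
opening: 0.42
```

>>> step_arm:
  rows:
    - [1,-0.5,0,0,0,0]
    - [0,0,0,0,0,0]

```text
t: 14.88
eef_pos: [431.8, 343.4, 33.6]
tcp_rot: [1.559, 1.124, -3.004]
ft_force: [-0.6, 0.5, -2.3]
opening: 0.42
```

```bash
python3 - <<'E'
from h import *
a=snap('side','side9')[100:200,200:340,::-1];cv2.imwrite('pics/side9c.png',cv2.resize(a,None,fx=5,fy=5,interpolation=cv2.INTER_CUBIC))
E
```

```text
(no output)
```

View pics/side9c.png

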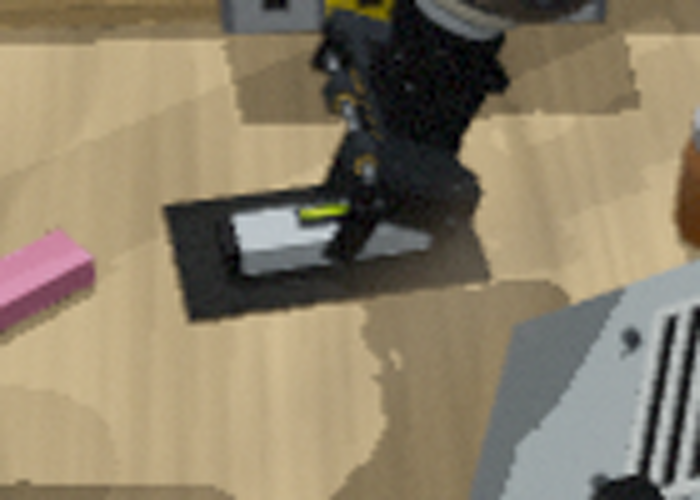

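>>> step_arm:
  rows:
    - [1,-0.5,0,0,0,0]
    - [0,0,0,0,0,0]

```text
t: 15.18
eef_pos: [431.8, 343.3, 33.5]
tcp_rot: [1.559, 1.123, -3.005]
ft_force: [-0.9, -0.5, -0.6]
opening: 0.424
```

>>> step_arm:
  rows:
    - [1,-0.5,0,0,0,0]

```text
t: 15.3
eef_pos: [431.9, 343.4, 33.3]
tcp_rot: [1.558, 1.123, -3.005]
ft_force: [-0.3, -2.0, 18.4]
opening: 0.421
```

Contact is clear. I'll release, let it settle and retreat along the tool axis.

>>> step_arm:
  rows:
    - [-0.5,0.2,0,0,0,0]
    - [0,0,0,0,0,0]
    - [0,0,0,0,0,0]
  grip: 70

```text
t: 15.68
eef_pos: [432.1, 343.5, 33.7]
tcp_rot: [1.558, 1.123, -3.005]
ft_force: [-0.2, 0.7, -0.5]
opening: 0.679
```

>>> step_arm:
  rows:
    - [-15,0,0,0,0,0]
    - [-25,0,0,0,0,0]
    - [-40,0,0,0,0,0]
    - [-40,0,0,0,0,0]

```text
t: 16.18
eef_pos: [484.6, 350.5, 145.2]
tcp_rot: [1.562, 1.119, -3.001]
ft_force: [-0.6, 0.0, -1.3]
opening: 0.734
```

```bash
python3 - <<'E'
from h import *
W=cam('wrist');snap('wrist','wrist10')
a=snap('side','side10')[100:200,200:340,::-1];cv2.imwrite('pics/side10c.png',cv2.resize(a,None,fx=5,fy=5,interpolation=cv2.INTER_CUBIC))
s=log();print(s['t'],np.round(s['joints'],2),fit()[3])
E
```

```text
16.275 [ 0.46  0.71  1.48  0.14  1.38 -1.32] 0.2401992238482933
```

View pics/side10c.png

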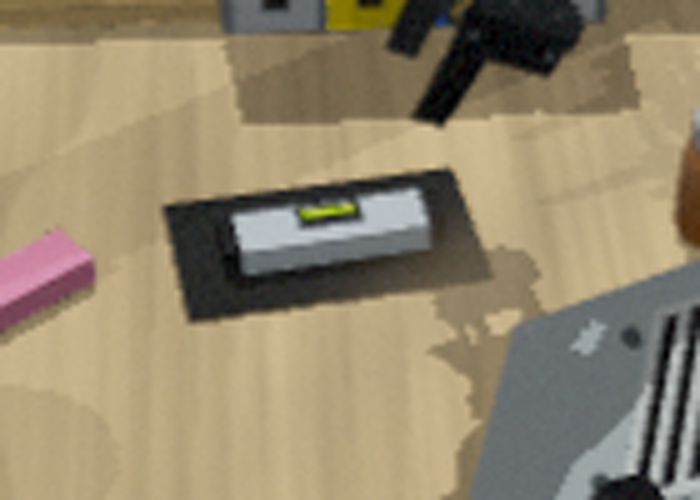

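View pics/wrist10.png

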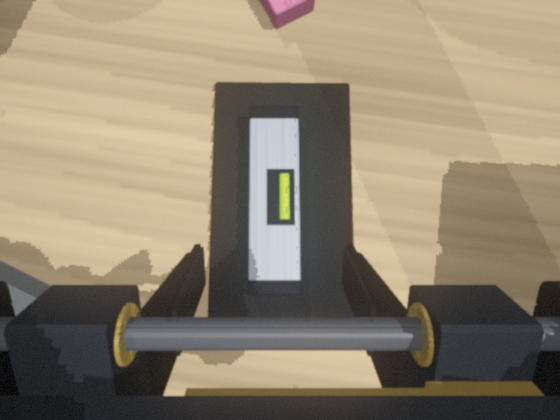

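```bash
python3 - <<'E'
from h import *
json.dump(dict(O=[479.65,38.7,40],yaw=F['yaw']),open('face.json','w'))
snap('scene','scene10')
a=cv2.imread('pics/side10.png')[90:290,270:440];cv2.imwrite('pics/a.png',cv2.resize(a,None,fx=3,fy=3,interpolation=cv2.INTER_CUBIC))
a=cv2.imread('pics/scene10.png')[120:320,250:460];cv2.imwrite('pics/b.png',cv2.resize(a,None,fx=3,fy=3,interpolation=cv2.INTER_CUBIC))
E
```

```text
(no output)
```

View pics/a.png

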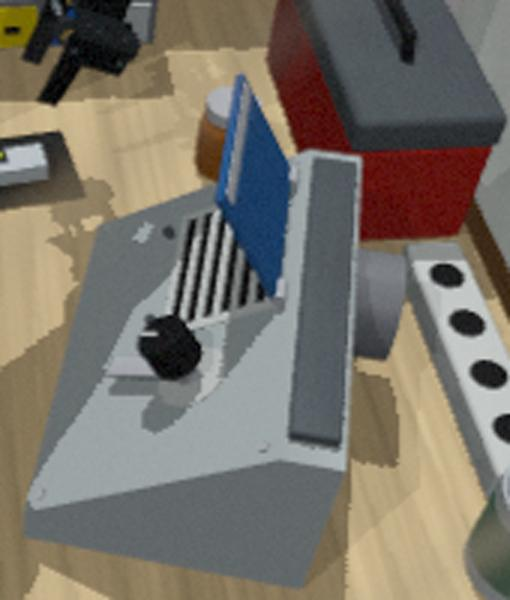

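View pics/b.png

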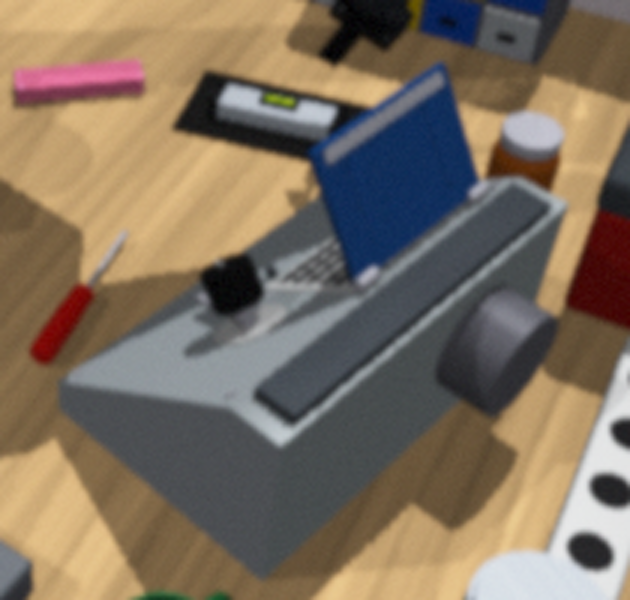

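```bash
python3 - <<'E'
from h import *
S=cam('side');C=cam('scene')
a=lambda u,v:(u/3+270,v/3+90)
b=lambda u,v:(u/3+250,v/3+120)
for nm,p,q in [('edgeR',(220,203),(312,150)),('edgeL',(240,77),(442,65)),('hingeR',(276,297),(352,280))]:
    x,e=tri(ray(S,*a(*p)),ray(C,*b(*q)));w=wf(x);print(nm,x.round(1),e.round(1),w.round(1),'theta',np.arctan2(w[2]-8,225-w[0]))
E
```

```text
edgeR [591.9 -18.  279.1] 6.2 [238.6 -21.9 124.9] theta 1.6869012153024612
edgeL [639.5 143.  276.3] 3.0 [236.3 145.9 123. ] theta 1.6689499588025334
hingeR [647.  -40.7 189.3] 1.4 [235.7 -27.8  17.2] theta 2.4294401146590903
```

```bash
cat >> h.py <<'E'
RV=np.stack([-zz,-xh,Fy],1)
def tipf(th,r=90,gap=0,y=65):
    u=np.array([-np.cos(th),0,np.sin(th)]);n=np.array([np.sin(th),0,np.cos(th)])
    return fw(*(np.array([225,y,8])+r*u+(4+10*abs(np.sin(th-.611))+gap)*n))
def tcpf(*a,**k): return tipf(*a,**k)+np.array([0,0,25])
E
python3 - <<'E'
from h import *
print(O,tool()[0])
p=tcpf(1.68,gap=22);print(p,ik(p,RV));up=p+[0,0,90];print(ik(up,RV))
for t in (1.68,1.3,1,.6,.3,0):print(t,tcpf(t).round(0),[x.round(2) for x in ik(tcpf(t),RV)])
go(up,RV);plan(up,RV,10)
E
```

```text
[479.65  38.7   40.  ] [485.21043419 350.71813072 145.32849936]
[658.22513285  52.83161249 296.23749884] (array([-1.99472306e-02,  4.97410376e-01,  1.39037074e+00,  1.93147339e-10,
        1.25381153e+00, -1.29838122e+00]), np.float64(1.1300000001931472))
(array([-1.99472307e-02,  4.48097937e-01,  1.24311293e+00,  2.32397586e-10,
        1.45038178e+00, -1.29838122e+00]), np.float64(1.1300000002323976))
1.68 [640.  58. 286.] [array([-0.01,  0.48,  1.45,  0.  ,  1.21, -1.29]), np.float64(1.13)]
1.3 [610.  67. 266.] [array([ 0.  ,  0.45,  1.55, -0.  ,  1.14, -1.28]), np.float64(1.08)]
1 [594.  72. 242.] [array([ 0.01,  0.45,  1.62, -0.  ,  1.07, -1.27]), np.float64(1.01)]
0.6 [584.  75. 204.] [array([ 0.02,  0.48,  1.69, -0.  ,  0.97, -1.26]), np.float64(0.91)]
0.3 [586.  74. 180.] [array([ 0.01,  0.51,  1.71, -0.  ,  0.92, -1.26]), np.float64(0.86)]
0 [595.  72. 157.] [array([ 0.01,  0.55,  1.71, -0.  ,  0.88, -1.27]), np.float64(0.82)]
shift [-273.7   -9.7 -318.9] | 420.4 rot [ 0.434 -0.094 -0.441]
[-27.  -1. -32.] [ 0.043 -0.009 -0.044] J [ 0.41  0.66  1.49  0.12  1.38 -1.31]
[-28.  -4. -32.] [ 0.043 -0.009 -0.044] J [ 0.36  0.62  1.49  0.1   1.38 -1.3 ]
[-28.  -6. -31.] [ 0.043 -0.009 -0.044] J [ 0.31  0.59  1.48  0.08  1.38 -1.3 ]
[-28.  -9. -30.] [ 0.043 -0.009 -0.044] J [ 0.26  0.55  1.47  0.06  1.39 -1.3 ]
[-27. -11. -30.] [ 0.043 -0.009 -0.044] J [ 0.21  0.52  1.44  0.04  1.4  -1.3 ]
[-27. -14. -29.] [ 0.043 -0.009 -0.044] J [ 0.16  0.5   1.42  0.03  1.41 -1.3 ]
[-27. -16. -28.] [ 0.043 -0.009 -0.044] J [ 0.12  0.48  1.38  0.02  1.42 -1.3 ]
[-26. -19. -27.] [ 0.043 -0.009 -0.044] J [ 0.07  0.46  1.34  0.01  1.43 -1.3 ]
[-26. -21. -26.] [ 0.043 -0.009 -0.044] J [ 0.02  0.45  1.3   0.    1.44 -1.3 ]
[-25. -23. -25.] [ 0.043 -0.009 -0.044] J [-0.02  0.45  1.24  0.    1.45 -1.3 ]
```

>>> step_arm:
  rows:
    - [-50,0,0,0,0,0]
    - [-55,0,0,0.05,0,-0.05]
    - [-50,0,-20,0.1,-0.02,-0.1]
    - [-50,-3,-40,0.1,-0.02,-0.1]
    - [-20,-8,-45,0.1,-0.03,-0.1]
    - [-10,-10,-45,0.05,-0.01,-0.05]
  grip: 0

```text
t: 17.08
eef_pos: [577.2, 209.0, 364.2]
tcp_rot: [2.072, 1.532, -2.903]
ft_force: [1.2, 0.2, 0.8]
opening: 0.159
```

```bash
python3 - <<'E'
from h import *
up=tcpf(1.68,gap=22)+[0,0,90];print(tool()[0],env.state()['opening'])
go(up,RV);plan(up,RV,5)
E
```

```text
[577.20532215 208.96874952 364.1813061 ] 0.15925639136803024
shift [ -23.7 -118.  -130.1] | 177.3 rot [ 0.029 -0.019 -0.034]
[ -5. -24. -26.] [ 0.006 -0.004 -0.007] J [ 0.18  0.4   1.36 -0.    1.41 -1.12]
[ -5. -24. -26.] [ 0.006 -0.004 -0.007] J [ 0.13  0.41  1.34 -0.    1.42 -1.16]
[ -5. -24. -26.] [ 0.006 -0.004 -0.007] J [ 0.08  0.42  1.31 -0.    1.42 -1.21]
[ -5. -24. -26.] [ 0.006 -0.004 -0.007] J [ 0.03  0.43  1.28 -0.    1.44 -1.26]
[ -4. -24. -25.] [ 0.006 -0.004 -0.007] J [-0.02  0.45  1.24  0.    1.45 -1.3 ]
```

>>> step_arm:
  rows:
    - [-5,-30,-32,0.007,-0.005,-0.008]
    - [-5,-30,-32,0.007,-0.005,-0.008]
    - [-5,-30,-32,0.007,-0.005,-0.008]
    - [-5,-26,-30,0.007,-0.005,-0.008]
    - [0,0,0,0,0,0]

```text
t: 17.7
eef_pos: [654.7, 48.9, 381.9]
tcp_rot: [1.565, 1.567, 2.841]
ft_force: [-0.8, 0.4, -0.1]
opening: 0.004
```

```bash
python3 - <<'E'
from h import *
dn=tcpf(1.68,gap=22);print(tool()[0],env.state()['opening'])
go(dn,RV);print(wf(tool()[0]-[0,0,25]))
snap('wrist','wrist11')
a=snap('side','side11')[60:260,270:440,::-1];cv2.imwrite('pics/a.png',cv2.resize(a,None,fx=3,fy=3,interpolation=cv2.INTER_CUBIC))
E
```

```text
[654.71636072  48.92363075 381.91134183] 0.0036527065275504954
shift [85.7 -2.6  4.8] | 85.8 rot [-0.002  0.    -0.004]
[316.67979432  60.24656961 165.13573382]
```

View pics/wrist11.png

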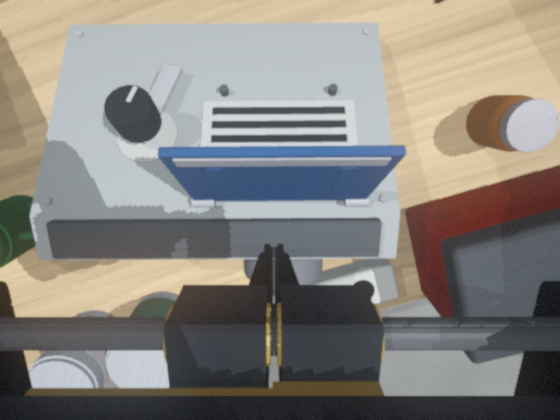

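View pics/a.png

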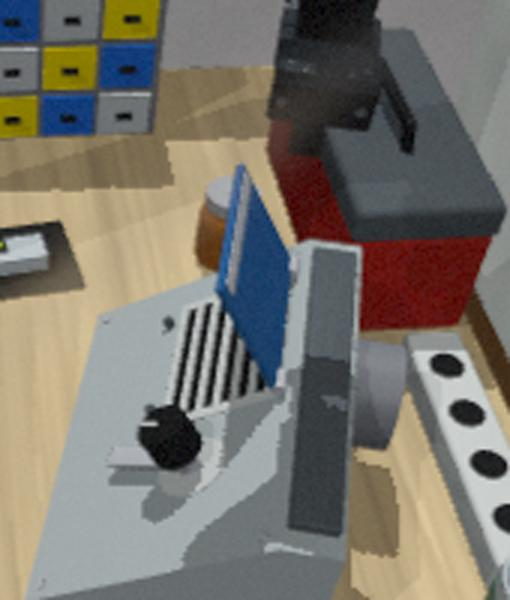

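>>> step_arm:
  rows:
    - [20,-1,1,0,0,0]
    - [25,-1,1,0,0,0]
    - [25,-1,2,0,0,0]
    - [0,0,0,0,0,0]

```text
t: 18.3
eef_pos: [655.4, 59.7, 309.5]
tcp_rot: [1.522, 1.564, 2.806]
ft_force: [0.5, -0.0, 1.1]
opening: 0.004
```

```bash
python3 - <<'E'
from h import *
print(tool()[0],env.state()['ft_force'])
go(tcpf(1.68,gap=22),RV);go(tcpf(1.68),RV)
a=snap('side','side12')[60:260,270:440,::-1];cv2.imwrite('pics/a.png',cv2.resize(a,None,fx=3,fy=3,interpolation=cv2.INTER_CUBIC))
snap('wrist','wrist12')
E
```

```text
[655.35254723  59.66200919 309.52980475] [ 0.53412265 -0.04048073  1.06184116]
shift [13.3 -4.8 -5.7] | 15.2 rot [ 0.006  0.    -0.007]
shift [24.  14.4 -5.6] | 28.5 rot [ 0.006  0.    -0.007]
```

View pics/a.png

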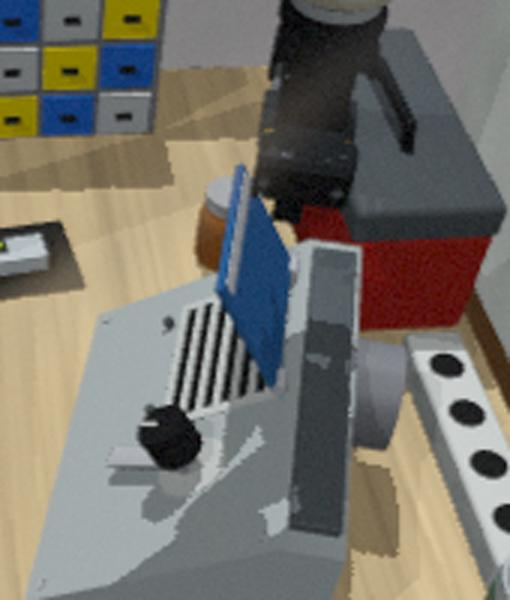

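View pics/wrist12.png

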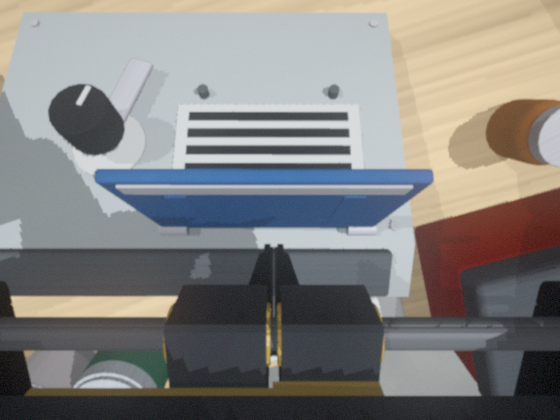

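>>> step_arm:
  rows:
    - [10,-1,-3,0,0,0]
    - [9,0,-3,0,0,0]
    - [0,0,0,0,0,0]

```text
t: 18.77
eef_pos: [655.5, 53.2, 293.7]
tcp_rot: [0.193, 1.569, 1.477]
ft_force: [0.6, -0.3, -0.8]
opening: 0.006
```

>>> step_arm:
  rows:
    - [0,8,0,0,0,0]
    - [0,8,0,0,0,0]
    - [0,6,0,0,0,0]

```text
t: 19.15
eef_pos: [633.1, 59.6, 294.2]
tcp_rot: [-0.048, 1.568, 1.236]
ft_force: [0.0, -0.4, -0.8]
opening: 0.005
```

```bash
python3 - <<'E'
from h import *
print(tool()[0],env.state()['ft_force'])
go(tcpf(1.68),RV);go(tcpf(1.4,gap=-6),RV)
E
```

```text
[633.14609135  59.5979474  294.17729523] [ 0.04048533 -0.40636837 -0.81175758]
shift [ 8.5 -6.7  0.7] | 10.8 rot [0.005 0.002 0.   ]
shift [26.1 21.   0.8] | 33.5 rot [0.005 0.002 0.   ]
```

>>> step_arm:
  rows:
    - [4,8,0,0,0,0]
    - [4,8,0,0,0,0]
    - [5,7,0,0,0,0]

```text
t: 19.52
eef_pos: [610.4, 66.5, 281.3]
tcp_rot: [-0.922, 1.566, 0.362]
ft_force: [1.6, -1.9, -0.8]
opening: 0.007
```

```bash
python3 - <<'E'
from h import *
print(tool()[0],env.state()['ft_force'])
go(tcpf(1.2,gap=-6),RV);go(tcpf(1.,gap=-6),RV)
a=snap('side','side13')[60:260,270:440,::-1];cv2.imwrite('pics/a.png',cv2.resize(a,None,fx=3,fy=3,interpolation=cv2.INTER_CUBIC))
E
```

```text
[610.36616622  66.45786727 281.30028241] [ 1.63203572 -1.93806179 -0.77215279]
shift [27.7 10.4  0.7] | 29.6 rot [0.005 0.003 0.004]
shift [44.8 20.2  0.7] | 49.2 rot [0.005 0.003 0.004]
```

View pics/a.png

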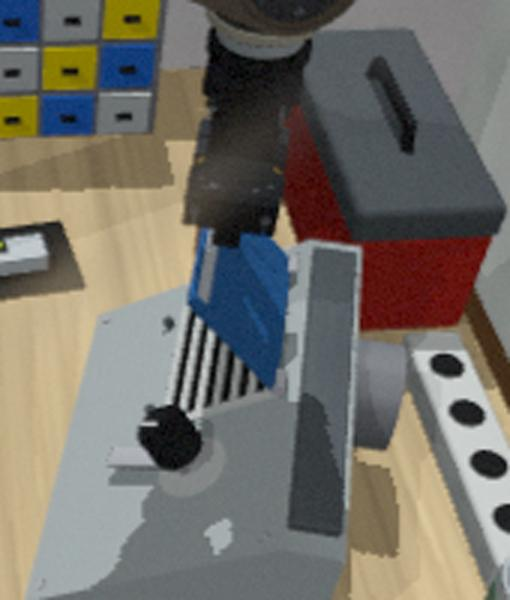

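The flap is moving: its edge is now around (195,270) in the crop. I'll continue along the arc.

>>> step_arm:
  rows:
    - [11,6,0,0,0,0]
    - [11,5,0,0,0,0]
    - [11,5,0,0,0,0]
    - [10,4,0,0,0,0]

```text
t: 20.08
eef_pos: [588.4, 73.1, 234.8]
tcp_rot: [-0.275, 1.568, 1.009]
ft_force: [-0.1, 0.1, 2.0]
opening: 0.007
```

```bash
python3 - <<'E'
from h import *
print(tool()[0],env.state()['ft_force'])
for t in (.8,.5,.2,0):go(tcpf(t,gap=-5),RV)
E
```

```text
[588.43068519  73.09346574 234.80551258] [-0.14942886  0.14389666  1.96080798]
shift [16.4  2.8  0.7] | 16.7 rot [0.006 0.003 0.001]
shift [44.   4.   0.6] | 44.2 rot [0.006 0.003 0.001]
shift [67.4 -1.7  0.5] | 67.4 rot [0.006 0.003 0.001]
shift [81.9 -9.   0.5] | 82.4 rot [0.006 0.003 0.001]
```

>>> step_arm:
  rows:
    - [13,2,0,0,0,0]
    - [13,1,0,0,0,0]
    - [13,0,0,0,0,0]
    - [11,-2,0,0,0,0]

```text
t: 20.58
eef_pos: [587.0, 73.6, 180.9]
tcp_rot: [0.093, 1.568, 1.377]
ft_force: [0.2, 0.1, 3.4]
opening: 0.007
```

```bash
python3 - <<'E'
from h import *
print(tool()[0],env.state()['ft_force'])
for t in (.3,.15,0):go(tcpf(t,gap=-2),RV)
E
```

```text
[587.01330879  73.5873806  180.87353102] [0.17342578 0.12934947 3.42387347]
shift [3.  0.3 0.6] | 3.1 rot [ 0.006  0.002 -0.   ]
shift [14.5 -3.5  0.6] | 14.9 rot [ 0.006  0.002 -0.   ]
shift [25.5 -8.8  0.5] | 27.0 rot [ 0.006  0.002 -0.   ]
```

>>> step_arm:
  rows:
    - [8,-2,0,0,0,0]
    - [8,-3,0,0,0,0]
    - [4,-2,0,0,0,0]

```text
t: 20.95
eef_pos: [595.1, 71.3, 159.3]
tcp_rot: [-0.37, 1.568, 0.914]
ft_force: [-0.1, -0.3, 2.9]
opening: 0.006
```

>>> step_arm:
  rows:
    - [3,-1,0,0,0,0]
    - [2,-1,0,0,0,0]

```text
t: 21.2
eef_pos: [596.2, 71.1, 157.7]
tcp_rot: [-0.001, 1.568, 1.283]
ft_force: [-17.0, 0.7, 31.5]
opening: 0.005
```

```bash
python3 - <<'E'
from h import *
print(tool()[0],env.state()['ft_force'])
for t in (.06,0):go(tcpf(t,gap=0),RV)
E
```

```text
[596.18349322  71.05794471 157.67051659] [-17.03783009   0.71619547  31.53589642]
shift [-3.7  4.1  0.5] | 5.5 rot [ 0.006  0.003 -0.   ]
shift [0.7 1.8 0.4] | 2.0 rot [ 0.006  0.003 -0.   ]
```

>>> step_arm:
  rows:
    - [-8,2,0,0,0,0]
    - [-40,0,0,0,0,0]
    - [-50,0,0,0,0,0]
    - [-50,0,0,0,0,0]
    - [0,0,0,0,0,0]

```text
t: 21.82
eef_pos: [593.5, 71.3, 309.9]
tcp_rot: [0.759, 1.568, 2.043]
ft_force: [-0.6, 0.1, -0.8]
opening: 0.006
```

```bash
python3 - <<'E'
from h import *
print(tool()[0],env.state()['ft_force'])
snap('wrist','wrist14')
a=snap('side','side14')[100:290,260:420,::-1];cv2.imwrite('pics/a.png',cv2.resize(a,None,fx=3,fy=3,interpolation=cv2.INTER_CUBIC))
E
```

```text
[593.54910656  71.33600305 309.89777568] [-0.63031037  0.11133923 -0.84617905]
```

View pics/a.png

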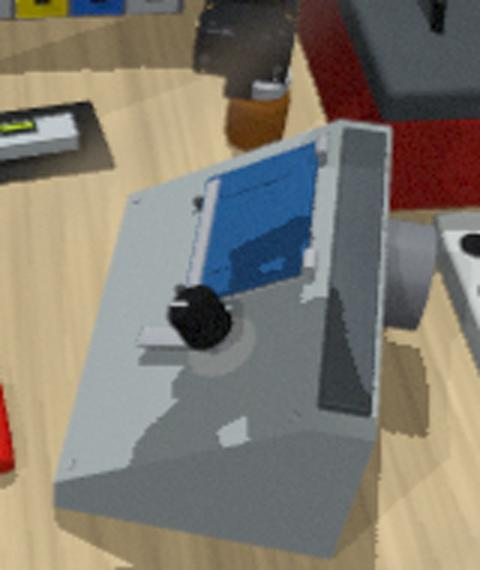

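View pics/wrist14.png

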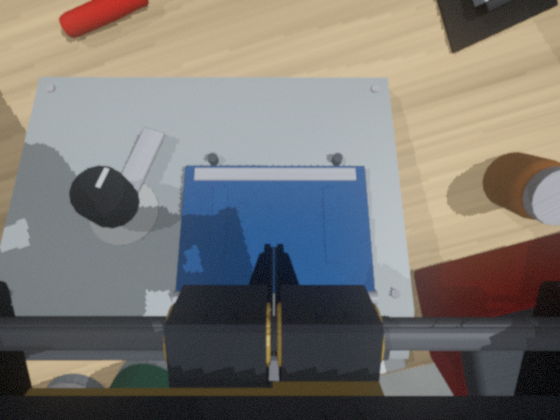

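```bash
cat >> h.py <<'E'
def rotF(al): return R.from_rotvec(al*Fz).as_matrix()
def kt(al,phi,pull,flip=0,dz=50):
    Rt=rotF(al)@RT@rz(phi)
    if flip: Rt=Rt@np.diag([1,-1,-1.])
    g=fw(150,-76,dz-6+pull)     # grasp point on axis
    return g-6*Rt[:,0],Rt
E
python3 - <<'E'
from h import *
W=cam('wrist')
for nm,u,v,h in [('tip a',147,127,14),('tip b',163,130,14),('knobtop c',104,196,58),('LL',386,78,0),('LR',40,79,0),('flapR',184,167,16),('flapL',366,167,16),('disk',124,210,0),('pin',213,159,10),('pin',337,159,10)]:
    w=onf(W,u,v,h);print(nm,w.round(1), 'turn',np.arctan2(-(w[0]-150),w[1]+76).round(2))
print(proj(W,fw(107,150,16)),proj(W,fw(107,-20,16)))
E
```

```text
tip a [ 65.3 -59.9  14. ] turn 1.38
tip b [ 68.5 -44.2  14. ] turn 1.2
knobtop c [152.1 -69.5  58. ] turn -0.31
LL [ -3.3 181.3   0. ] turn 0.54
LR [   0.3 -184.6    0. ] turn 2.2
flapR [108.1 -20.4  16. ] turn 0.64
flapL [107.2 147.9  16. ] turn 0.19
disk [145. -77.  -0.] turn 1.76
pin [97.   4.9 10. ] turn 0.58
pin [ 96.4 122.6  10. ] turn 0.26
[368.26888204 166.76433351] [184.48582946 165.86456631]
```

```bash
cat > scan.py <<'E'
from h import *
def track(a0,a1,phi,flip,pull,n=9):
    b=ik(*kt(a0,phi,pull,flip),seeds=[[0,.4,2,a,.4,c] for a in(0,1.5,3) for c in(-1.5,0,1.5)])
    if b is None:return None
    j=b[0];m=b[1];js=[j]
    for a in np.linspace(a0,a1,n)[1:]:
        c=ik(*kt(a,phi,pull,flip),seeds=[j])
        if c is None or np.abs(c[0]-j).max()>1:return None
        j=c[0];m=min(m,c[1]);js.append(j)
    return m,js[0].round(2),js[-1].round(2)
for flip in (0,1):
  for phi in (-.5,-.3,0,.3,.5):
    for a0 in np.arange(-1.5,3.2,.5):
        r=track(a0,a0-1.4,phi,flip,12)
        if r and r[0]>.1: print(flip,phi,round(a0,2),round(r[0],2),r[1],r[2])
E
python3 scan.py
```

```text
0 -0.5 -1.5 0.54 [-0.21  0.43  1.88 -0.06  0.73  1.64] [-0.49  0.41  2.13  1.24  0.6   1.49]
0 -0.5 -1.0 0.58 [-0.1   0.44  1.89 -0.44  0.73  1.6 ] [-0.41  0.41  2.    0.69  0.64  1.63]
0 -0.5 -0.5 0.27 [-0.    0.46  1.96 -0.86  0.71  1.59] [-0.3   0.41  1.92  0.25  0.69  1.66]
0 -0.5 2.5 0.55 [-0.47  0.48  2.37  2.31  0.77  1.24] [-0.03  0.54  2.37  3.73  0.88  1.72]
0 -0.5 3.0 0.57 [-0.51  0.43  2.24  1.72  0.63  1.34] [-0.2   0.55  2.46  3.23  0.97  1.54]
0 -0.3 -1.5 0.29 [-0.21  0.38  2.01 -0.11  0.45  1.68] [-0.39  0.37  2.17  1.32  0.35  1.5 ]
0 -0.3 -1.0 0.32 [-0.13  0.39  2.01 -0.5   0.46  1.63] [-0.34  0.37  2.09  0.7   0.38  1.66]
0 -0.3 -0.5 0.2 [-0.07  0.4   2.06 -0.93  0.45  1.61] [-0.27  0.37  2.03  0.22  0.42  1.7 ]
0 -0.3 2.5 0.4 [-0.37  0.4   2.32  2.43  0.46  1.27] [-0.1   0.44  2.32  3.71  0.54  1.65]
0 -0.3 3.0 0.31 [-0.4   0.38  2.24  1.84  0.37  1.35] [-0.2   0.44  2.36  3.26  0.57  1.5 ]
0 0.3 -1.0 0.22 [-0.31  0.42  2.35  2.78  0.52 -1.82] [-0.06  0.43  2.26  4.06  0.49 -1.45]
0 0.3 -0.5 0.37 [-0.38  0.4   2.3   2.28  0.43 -1.87] [-0.13  0.44  2.33  3.58  0.55
[... 2955 characters left out ...]
  0.52  2.44  2.69  0.89  1.3 ] [0.04 0.51 2.28 4.12 0.78 1.76]
1 0.5 -0.5 0.66 [-0.49  0.46  2.34  2.15  0.72  1.25] [-0.07  0.54  2.4   3.59  0.92  1.69]
1 0.5 0.0 0.55 [-0.51  0.42  2.2   1.54  0.61  1.39] [-0.25  0.55  2.46  3.09  0.97  1.47]
1 0.5 0.5 0.54 [-0.45  0.41  2.06  0.94  0.61  1.57] [-0.42  0.51  2.43  2.59  0.86  1.27]
1 0.5 1.0 0.54 [-0.36  0.41  1.95  0.45  0.67  1.65] [-0.5   0.45  2.31  2.04  0.69  1.27]
1 0.5 1.5 0.54 [-0.24  0.42  1.89  0.04  0.72  1.65] [-0.5   0.42  2.17  1.41  0.61  1.43]
1 0.5 2.0 0.56 [-0.13  0.44  1.88 -0.34  0.73  1.61] [-0.44  0.41  2.04  0.83  0.62  1.6 ]
1 0.5 2.5 0.4 [-0.03  0.45  1.94 -0.73  0.72  1.58] [-0.34  0.41  1.94  0.36  0.68  1.66]
```

```bash
python3 - <<'E'
from h import *
for pull in(80,0):
    p,Rt=kt(1.5,.4,pull,dz=52);print(p,ik(p,Rt)[0].round(2))
p,Rt=kt(1.5,.4,80,dz=52);go(p,Rt);plan(p,Rt,6)
E
```

```text
[504.9457858  -48.45423611 235.11336698] [-0.23  0.26  1.97  0.02  0.7  -1.47]
[548.88475499 -61.67930807 169.58120344] [-0.24  0.42  1.95  0.03  0.57 -1.48]
shift [  71.2   49.5 -139.6] | 164.4 rot [ 0.067 -0.034 -0.219]
[ 12.   8. -23.] [ 0.011 -0.006 -0.037] J [-0.02  0.37  1.62 -0.    1.13 -1.3 ]
[ 11.   8. -23.] [ 0.011 -0.006 -0.037] J [-0.06  0.34  1.69 -0.    1.04 -1.32]
[ 11.   9. -24.] [ 0.011 -0.006 -0.037] J [-0.1   0.32  1.77 -0.    0.96 -1.35]
[ 11.   9. -24.] [ 0.011 -0.006 -0.037] J [-0.14  0.29  1.84 -0.    0.87 -1.38]
[ 10.   9. -24.] [ 0.011 -0.006 -0.037] J [-0.18  0.28  1.9   0.01  0.78 -1.42]
[ 10.   9. -24.] [ 0.011 -0.006 -0.037] J [-0.23  0.26  1.97  0.02  0.7  -1.47]
```

>>> step_arm:
  rows:
    - [8,8,-23,0.011,-0.006,-0.037]
    - [10,8,-23,0.011,-0.006,-0.037]
    - [10,9,-24,0.011,-0.006,-0.037]
    - [10,9,-24,0.011,-0.006,-0.037]
    - [10,9,-24,0.011,-0.006,-0.037]
    - [10,9,-24,0.011,-0.006,-0.037]
    - [0,0,0,0,0,0]
  grip: 80

```text
t: 22.8
eef_pos: [497.0, -50.7, 227.6]
tcp_rot: [-1.372, 1.368, -0.156]
ft_force: [-0.3, 0.2, 0.3]
opening: 0.684
```

```bash
python3 - <<'E'
from h import *
p,Rt=kt(1.5,.4,80,dz=52);go(p,Rt)
W=cam('wrist');snap('wrist','wrist15')
E
```

```text
shift [-5.8 -8.   5.1] | 11.2 rot [-0.001 -0.001 -0.01 ]
```

View pics/wrist15.png

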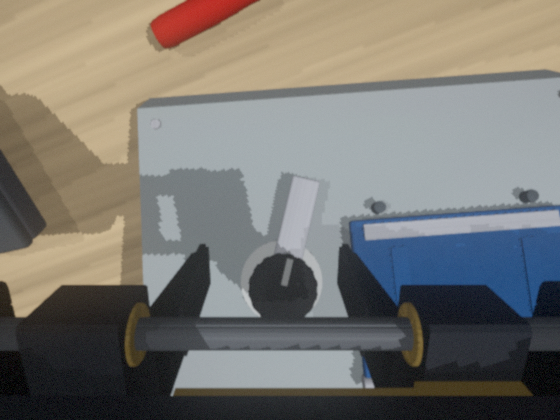

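```bash
python3 - <<'E'
from h import *
W=cam('wrist')
for nm,u,v,h in [('knob',283,287,58),('tipa',293,176,14),('tipb',319,181,14),('pin',376,207,10),('pin2',528,197,10),('LR',139,103,0)]:
    w=onf(W,u,v,h);print(nm,w.round(1),np.arctan2(-(w[0]-150),w[1]+76).round(2))
p,Rt=kt(1.5,.4,0,dz=52);go(p,Rt);print(wf(tool()[0]))
E
```

```text
knob [149.9 -75.9  58. ] 0.58
tipa [ 70.8 -61.2  14. ] 1.39
tipb [ 76.2 -41.4  14. ] 1.13
pin [99.1  1.8 10. ] 0.58
pin2 [ 99.7 121.1  10. ] 0.25
LR [  -2.6 -183.5    0. ] 2.18
shift [ 68.  -38.9   4.5] | 78.5 rot [ 0.    -0.    -0.009]
[143.42424886 -79.98406808 129.4148861 ]
```

>>> step_arm:
  rows:
    - [12,-8,2,0,0,-0.005]
    - [16,-9,1,0,0,-0.004]
    - [14,-9,1,0,0,0]
    - [0,0,0,0,0,0]

```text
t: 23.35
eef_pos: [536.3, -56.0, 189.1]
tcp_rot: [-1.379, 1.358, -0.161]
ft_force: [0.8, 0.8, 1.3]
opening: 0.841
```

```bash
python3 - <<'E'
from h import *
p,Rt=kt(1.5,.4,0,dz=52);go(p,Rt);print(wf(tool()[0]))
E
```

```text
shift [21.9 -9.5 -1.8] | 24.0 rot [ 0.002 -0.    -0.001]
[152.3062514  -74.3300475   75.40895996]
```

>>> step_arm:
  rows:
    - [9,-4,-1,0,0,0]
    - [8,-4,-1,0,0,0]
    - [0,0,0,0,0,0]

```text
t: 23.72
eef_pos: [547.1, -61.4, 173.0]
tcp_rot: [-1.379, 1.359, -0.161]
ft_force: [-0.3, -0.3, 0.2]
opening: 0.84
```

```bash
python3 - <<'E'
from h import *
p,Rt=kt(1.5,.4,0,dz=52);go(p,Rt);print(wf(tool()[0]))
snap('wrist','wrist16')
E
```

```text
shift [ 3.8 -1.   0.2] | 3.9 rot [ 0.002 -0.    -0.001]
[152.87354001 -76.39159746  55.36498769]
```

View pics/wrist16.png

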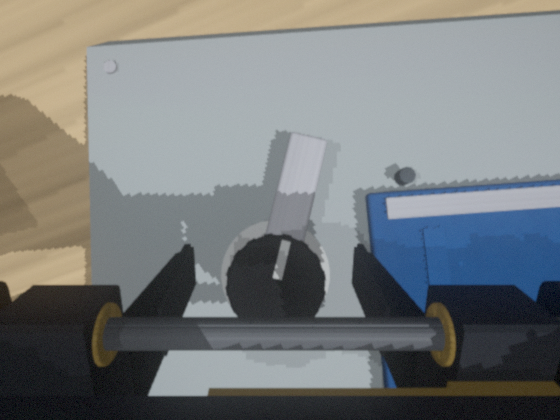

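>>> step_arm:
  rows:
    - [3,-1,0,0,0,0]
    - [0,0,0,0,0,0]

```text
t: 24.02
eef_pos: [548.6, -61.8, 170.9]
tcp_rot: [-1.38, 1.358, -0.161]
ft_force: [-0.3, 0.2, -0.6]
opening: 0.846
```

>>> step_arm:
  rows:
    - [0,0,0,0,0,0]
    - [0,0,0,0,0,0]
    - [0,0,0,0,0,0]
    - [0,0,0,0,0,0]
  grip: 30

```text
t: 24.52
eef_pos: [548.6, -61.7, 171.4]
tcp_rot: [-1.38, 1.357, -0.161]
ft_force: [-0.5, 2.9, 2.1]
opening: 0.478
```

```bash
python3 - <<'E'
from h import *
p,Rt=kt(1.5,.4,0,dz=52);go(p,Rt);print(wf(tool()[0]),env.state()['opening']*95.1,env.state()['ft_force'])
p,Rt=kt(1.5,.4,14,dz=52);go(p,Rt)
E
```

```text
shift [1.9 0.1 0.1] | 1.9 rot [0.002 0.    0.   ]
[153.1232059  -76.28822076  53.19717082] 45.419440789826325 [-0.53809517  2.8563757   2.07739467]
shift [-11.    5.5   0.1] | 12.4 rot [0.002 0.    0.   ]
```

>>> step_arm:
  rows:
    - [-4.6,2,0,0,0,0]
    - [-4.6,2,0,0,0,0]
    - [-4.6,2,0,0,0,0]
    - [0,0,0,0,0,0]

```text
t: 25.02
eef_pos: [540.3, -58.8, 183.8]
tcp_rot: [-1.378, 1.356, -0.159]
ft_force: [-1.1, 1.0, 2.9]
opening: 0.461
```

```bash
python3 - <<'E'
from h import *
print(wf(tool()[0]),env.state()['opening']*95.1,env.state()['ft_force'])
snap('wrist','wrist17')
a=snap('side','side17')[140:260,280:400,::-1];cv2.imwrite('pics/a.png',cv2.resize(a,None,fx=4.5,fy=4.5,interpolation=cv2.INTER_CUBIC))
E
```

```text
[153.13134372 -75.84745417  68.38313557] 43.87537959857721 [-1.1015554   0.99525319  2.86285951]
```

View pics/wrist17.png

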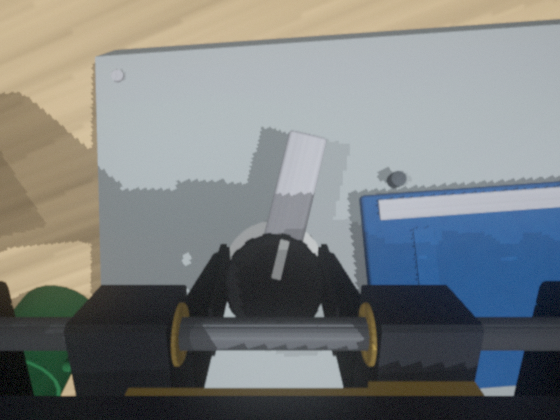

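```bash
cat > kp.py <<'E'
from h import *
import sys
a0,a1,n=map(float,sys.argv[1:4]);n=int(n);pull=float(sys.argv[4])
q,T=tool();j=np.array(env.state()['joints']);A,a=T,q
s=env.state();print('face',wf(q).round(1),'F',np.round(s['ft_force'],1),'M',np.round(s['moment'],2),'J',j.round(2),'open',round(s['opening']*95.1,1))
# present alpha
z=RF.T@T[:,2];print('alpha',np.arctan2(z[1],z[0]).round(3),'phi-ish',np.arccos(-T[:,0]@Fz).round(3),'ideal err',(RF.T@(kt(np.arctan2(z[1],z[0]),.4,pull,dz=53.7)[0]-q)).round(1))
for al in np.linspace(a0,a1,n+1)[1:]:
    p,Rt=kt(al,.4,pull,dz=53.7)
    k=ik(p,Rt,[j]);
    print(al.round(2),(A.T@(p-a)).round(1),R.from_matrix(A.T@Rt).as_rotvec().round(3),None if k is None else k[0].round(2))
    if k is not None:j=k[0]
    A,a=Rt,p
E
python3 kp.py 1.5 .22 9 14
```

```text
face [153.1 -75.8  68.3] F [-1.5  0.9  2.5] M [ 0.22  0.22 -0.06] J [-0.24  0.38  1.95  0.03  0.59 -1.48] open 44.2
alpha 1.502 phi-ish 0.399 ideal err [-0.8 -0.3 -1.1]
1.36 [ 1.3  0.3 -0.7] [ 0.133 -0.055  0.001] [-0.27  0.38  1.96  0.14  0.58 -1.47]
1.22 [ 0.   0.  -0.3] [ 0.131 -0.055  0.   ] [-0.29  0.38  1.98  0.26  0.57 -1.46]
1.07 [ 0.   0.  -0.3] [ 0.131 -0.055 -0.   ] [-0.32  0.38  1.99  0.38  0.55 -1.46]
0.93 [ 0.   0.  -0.3] [ 0.131 -0.055 -0.   ] [-0.35  0.38  2.02  0.5   0.54 -1.47]
0.79 [ 0.   0.  -0.3] [ 0.131 -0.055  0.   ] [-0.37  0.37  2.04  0.64  0.52 -1.48]
0.65 [ 0.   0.  -0.3] [ 0.131 -0.055 -0.   ] [-0.39  0.37  2.07  0.79  0.51 -1.51]
0.5 [ 0.   0.  -0.3] [ 0.131 -0.055  0.   ] [-0.41  0.37  2.1   0.94  0.49 -1.54]
0.36 [ 0.   0.  -0.3] [ 0.131 -0.055 -0.   ] [-0.43  0.37  2.13  1.11  0.49 -1.58]
0.22 [ 0.   0.  -0.3] [ 0.131 -0.055  0.   ] [-0.44  0.38  2.16  1.29  0.48 -1.63]
```

>>> step_arm:
  rows:
    - [0.5,0,-0.5,0.09,-0.037,0]
    - [0,0,-0.3,0.13,-0.055,0]

```text
t: 25.38
eef_pos: [540.2, -59.4, 183.6]
tcp_rot: [-0.808, 1.312, 0.197]
ft_force: [0.4, -0.9, -2.2]
opening: 0.463
```

```bash
python3 kp.py 1.3 .22 8 14
```

```text
face [153.  -76.5  68.1] F [ 0.4 -0.9 -2.2] M [-0.36  0.55 -0.04] J [-0.29  0.38  1.97  0.22  0.57 -1.46] open 44.0
alpha 1.259 phi-ish 0.399 ideal err [-0.8 -0.2 -0.9]
1.16 [ 1.1  0.3 -0.7] [ 0.087 -0.036  0.001] [-0.3   0.38  1.98  0.3   0.56 -1.46]
1.03 [ 0.   0.  -0.3] [ 0.124 -0.053 -0.   ] [-0.33  0.38  2.    0.42  0.55 -1.46]
0.9 [ 0.   0.  -0.3] [ 0.124 -0.053 -0.   ] [-0.35  0.37  2.02  0.54  0.53 -1.47]
0.76 [ 0.   0.  -0.3] [ 0.124 -0.053 -0.   ] [-0.38  0.37  2.05  0.67  0.52 -1.49]
0.62 [ 0.   0.  -0.3] [ 0.124 -0.053  0.   ] [-0.4   0.37  2.07  0.81  0.5  -1.51]
0.49 [ 0.   0.  -0.3] [ 0.124 -0.053  0.   ] [-0.41  0.37  2.1   0.96  0.49 -1.54]
0.36 [ 0.   0.  -0.3] [ 0.124 -0.053 -0.   ] [-0.43  0.37  2.13  1.12  0.48 -1.59]
0.22 [ 0.   0.  -0.3] [ 0.124 -0.053  0.   ] [-0.44  0.38  2.16  1.29  0.48 -1.63]
```

Tracking is good. I'll keep turning.

>>> step_arm:
  rows:
    - [0,0,-0.5,0.13,-0.055,0]
    - [0,0,-0.3,0.13,-0.055,0]
    - [0,0,-0.3,0.13,-0.055,0]

```text
t: 25.75
eef_pos: [539.3, -60.5, 183.1]
tcp_rot: [-0.171, 1.163, 0.442]
ft_force: [0.4, 3.2, -1.7]
opening: 0.465
```

```bash
python3 kp.py .9 .22 5 14; python3 -c "
from h import *
snap('wrist','wrist18')"
```

```text
face [152.3 -77.8  68.1] F [ 0.4  3.2 -1.7] M [0.49 0.29 0.32] J [-0.37  0.37  2.03  0.61  0.53 -1.48] open 44.2
alpha 0.822 phi-ish 0.401 ideal err [-0.6  0.2 -0.9]
0.76 [ 1.   0.2 -0.4] [ 0.054 -0.022 -0.001] [-0.38  0.37  2.04  0.67  0.52 -1.49]
0.63 [ 0.   0.  -0.3] [ 0.125 -0.053  0.   ] [-0.4   0.37  2.07  0.81  0.5  -1.51]
0.49 [ 0.   0.  -0.3] [ 0.125 -0.053  0.   ] [-0.41  0.37  2.1   0.96  0.49 -1.54]
0.36 [ 0.   0.  -0.3] [ 0.125 -0.053 -0.   ] [-0.43  0.37  2.13  1.12  0.48 -1.59]
0.22 [ 0.   0.  -0.3] [ 0.125 -0.053  0.   ] [-0.44  0.38  2.16  1.29  0.48 -1.63]
```

View pics/wrist18.png

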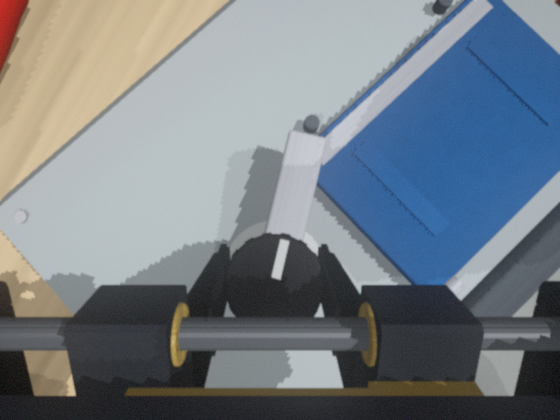

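>>> step_arm:
  rows:
    - [0,0,-0.4,0.13,-0.055,0]
    - [0,0,-0.3,0.13,-0.055,0]
    - [0,0,-0.3,0.13,-0.055,0]

```text
t: 26.18
eef_pos: [538.1, -60.8, 182.4]
tcp_rot: [0.224, 0.995, 0.434]
ft_force: [1.1, 3.3, -1.1]
opening: 0.466
```

```bash
python3 kp.py .4 .22 2 14; python3 -c "
from h import *
W=cam('wrist')
snap('wrist','wrist19')"
```

```text
face [151.1 -78.5  68.1] F [ 1.1  3.3 -1.1] M [0.41 0.3  0.42] J [-0.43  0.37  2.12  1.07  0.49 -1.57] open 44.3
alpha 0.387 phi-ish 0.402 ideal err [-0.2  0.3 -0.9]
0.31 [ 0.9 -0.  -0.2] [ 0.071 -0.03  -0.002] [-0.43  0.38  2.14  1.17  0.48 -1.6 ]
0.22 [ 0.   0.  -0.2] [ 0.083 -0.035 -0.   ] [-0.44  0.38  2.16  1.29  0.48 -1.63]
```

View pics/wrist19.png

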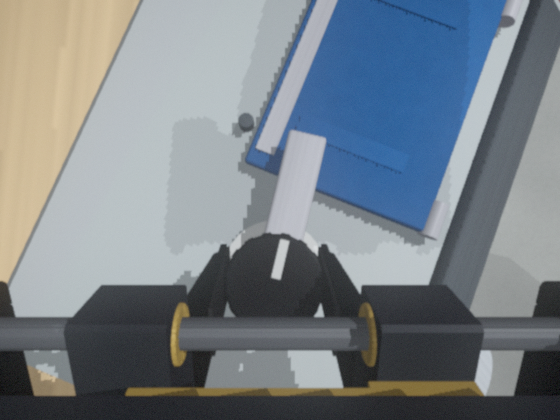

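```bash
cat > ta.py <<'E'
from h import *
import sys
v=list(map(float,sys.argv[1:]));h=v[0];W=cam('wrist')
P=[onf(W,v[i],v[i+1],h) for i in range(1,len(v),2)]
for p in P:print(p.round(1))
t=(P[0]+P[1])/2;print('tip mid turn',np.arctan2(-(t[0]-150),t[1]+76))
for a,b in((0,2),(1,3)):
    d=P[a]-P[b];print('side turn',np.arctan2(-d[0],d[1]))
E
python3 ta.py 32 291 131 326 139 269 236 306 237
```

```text
[129.    1.5  32. ]
[149.    4.4  32. ]
[139.4 -57.9  32. ]
[158.4 -50.9  32. ]
tip mid turn 0.13812255318125635
side turn 0.17311540934833577
side turn 0.16842940734293602
```

>>> step_arm:
  rows:
    - [0,0,-0.2,0.08,-0.034,0]
    - [0,0,-0.2,0.075,-0.032,0]
    - [0,0,0,0,0,0]

```text
t: 26.6
eef_pos: [537.7, -60.7, 182.1]
tcp_rot: [0.353, 0.931, 0.403]
ft_force: [0.2, -0.3, -0.7]
opening: 0.46
```

```bash
python3 kp.py .22 .2 1 14; python3 -c "
from h import *
snap('wrist','wrist20')"
```

```text
face [150.5 -78.5  68.1] F [ 0.2 -0.3 -0.7] M [-0.15  0.46 -0.12] J [-0.44  0.38  2.16  1.28  0.49 -1.63] open 43.8
alpha 0.218 phi-ish 0.402 ideal err [ 0.   0.2 -0.8]
0.2 [ 0.8 -0.2  0. ] [ 0.017 -0.007 -0.002] [-0.44  0.38  2.16  1.31  0.48 -1.64]
```

View pics/wrist20.png

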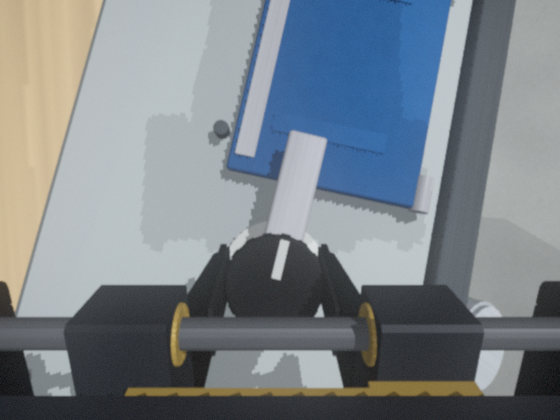

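```bash
python3 ta.py 32 291 131 326 139 269 236 306 237
```

```text
[141.9   3.9  32. ]
[162.1   3.6  32. ]
[142.7 -56.4  32. ]
[162.6 -52.5  32. ]
tip mid turn -0.025546650121146642
side turn 0.012846505418822311
side turn 0.008114105428864897
```

>>> step_arm:
  rows:
    - [3.7,-1.6,0,0,0,0]
    - [3.7,-1.6,0,0,0,0]
    - [3,-1.3,0,0,0,0]

```text
t: 27.02
eef_pos: [544.2, -62.6, 172.4]
tcp_rot: [0.348, 0.933, 0.404]
ft_force: [-3.1, -1.2, 2.8]
opening: 0.463
```

```bash
python3 kp.py .22 .2 1 0
```

```text
face [150.5 -78.4  56.3] F [-3.1 -1.2  2.8] M [-0.16  0.61 -0.02] J [-0.44  0.4   2.15  1.31  0.48 -1.67] open 44.0
alpha 0.225 phi-ish 0.402 ideal err [ 0.   0.1 -3.1]
0.2 [ 2.9 -1.1 -0. ] [ 0.023 -0.009 -0.002] [-0.44  0.41  2.16  1.36  0.47 -1.69]
```

>>> step_arm:
  rows:
    - [2,-0.9,0,0.005,-0.002,0]
    - [1.5,-0.7,0,0,0,0]

```text
t: 27.28
eef_pos: [546.3, -63.6, 169.5]
tcp_rot: [0.35, 0.931, 0.402]
ft_force: [-19.0, -5.6, 23.7]
opening: 0.468
```

>>> step_arm:
  rows:
    - [1,-0.4,0,0,0,0]
    - [1,-0.4,0,0,0,0]

```text
t: 27.52
eef_pos: [546.3, -63.7, 169.5]
tcp_rot: [0.349, 0.929, 0.402]
ft_force: [-20.7, -3.7, 22.9]
opening: 0.462
```

```bash
python3 kp.py .22 .2 1 0
```

```text
face [150.7 -78.8  52.5] F [-20.7  -3.7  22.9] M [0.4  1.09 0.5 ] J [-0.44  0.41  2.15  1.34  0.48 -1.7 ] open 43.9
alpha 0.221 phi-ish 0.403 ideal err [-0.2  0.5  0.7]
0.2 [-0.4  0.8 -0.1] [ 0.021 -0.005 -0.003] [-0.44  0.41  2.16  1.36  0.47 -1.69]
```

>>> step_arm:
  rows:
    - [-0.3,0.1,0,0,0,0]
    - [0,0,0,0,0,0]
    - [0,0,0,0,0,0]
    - [0,0,0,0,0,0]
  grip: 80

```text
t: 28.02
eef_pos: [546.6, -63.6, 169.7]
tcp_rot: [0.348, 0.928, 0.402]
ft_force: [0.0, 1.2, -0.1]
opening: 0.814
```

>>> step_arm:
  rows:
    - [-14,6,0,0,0,0]
    - [-20,8,0,0,0,0]
    - [-28,12,0,0,0,0]
    - [-35,15,0,0,0,0]
    - [0,0,0,0,0,0]

```text
t: 28.65
eef_pos: [487.1, -46.1, 256.9]
tcp_rot: [0.351, 0.93, 0.404]
ft_force: [0.2, 0.1, -0.2]
opening: 0.843
```

```bash
python3 -c "
from h import *
print(wf(tool()[0]))
snap('wrist','wrist21')
snap('scene','scene21')
a=snap('side','side21')[90:290,210:410,::-1];cv2.imwrite('pics/a.png',cv2.resize(a,None,fx=3,fy=3,interpolation=cv2.INTER_CUBIC))"
```

```text
[150.32237642 -79.0488011  159.55063044]
```

View pics/wrist21.png

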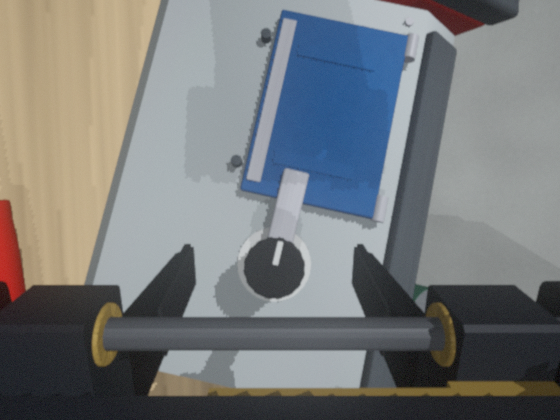

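View pics/a.png

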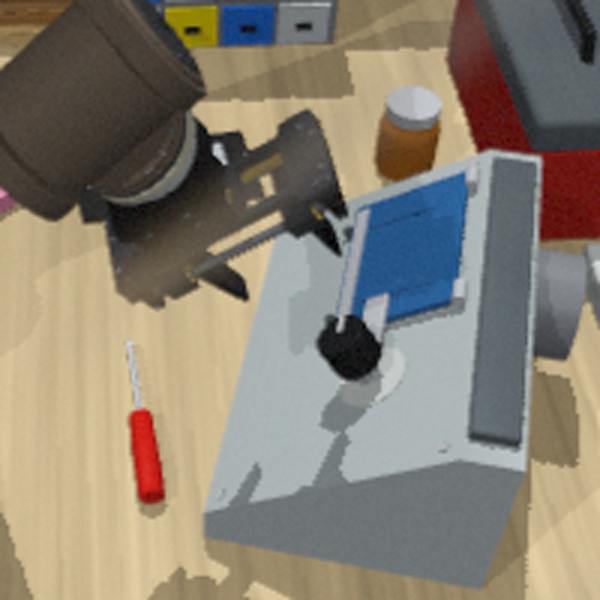

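View pics/scene21.png

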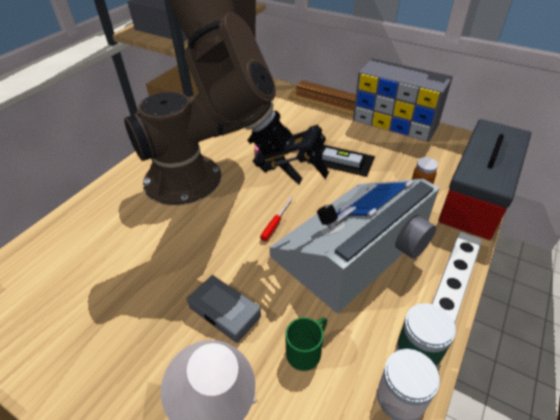

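```bash
python3 ta.py 17 283 169 308 173 272 236 295 239; python3 -c "
from h import *
W=cam('wrist');print(onf(W,274,267,58),proj(W,fw(150,-76,58)),proj(W,fw(150,-76,74)))
print(proj(W,fw(139,6,17)),proj(W,fw(161,6,17)),proj(W,fw(139,6,29)),proj(W,fw(161,6,29)))
s=env.state();print(s['t'],s['ft_force'])"
```

```text
[138.8   2.9  17. ]
[160.2   4.2  17. ]
[142.1 -54.2  17. ]
[161.3 -52.5  17. ]
tip mid turn 0.006346406376279658
side turn 0.05753938814095738
side turn 0.019220163217894458
[148.770233   -76.32568215  58.        ] [275.785555   266.93051234] [275.89850304 268.32555308]
[283.98649509 165.54515547] [309.42144365 171.13072067] [284.382387   162.37143544] [310.83181727 168.17386024]
28.8 [-0.14321373 -0.60499039 -1.17972435]
```

```bash
python3 -c "
from h import *
print(env.job_done())"
```

```text
the job is handed in; nothing more can be done
None
```

The job is handed in at about 29 s of the 64 s allowed. No verdict is reported, so this rests on my own checks.

**What I did:**
- I took the level off the grille and laid it flat along the middle of the mat.
- I swung the blue flap down against its stop.
- I pulled the knob out about 15 mm, turned it about 1.27 rad, and pushed it home until it met about 30 N.
- I then released the knob and backed the arm clear.

**Last checks:**
- **Level:** it looked flat and centred on the mat right after release, and was still there in the last scene picture.
- **Flap:** its edge measured about 108 mm up the face, against 107 mm for fully shut.
- **Tongue:** it lies over the flap, at 0.01 rad measured from its tip. Its two sides read 0.02 and 0.06 rad.
- **Knob:** the gripper ended slightly deeper (52.5 mm) than where it first gripped the knob at home (53.2 mm), so I take it as home.
- **Clearance:** the force reading was close to zero after backing off. The screwdriver, mug, jar and bit case looked unmoved. I did not check the hex key, which is out of view in the last pictures.

**What went wrong or disagreed:**
- My first measurement of the ventilator was about 6 mm off horizontally. The wrist camera and the contact height when I set the level down both showed it, and I corrected for it.
- My first approach to the level ran joint 4 onto its limit: it read −1.134 against a listed −1.13. I backed off and regripped with the tool tilted. I can't tell whether that counts as passing the range.

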